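# Deburr the fresh sleeve and sort the batch by length

## Robot

A 7-joint arm with a two-finger parallel gripper is mounted at the origin on the work surface. World frame = base frame: x ahead of the robot, y to its left, z up, the work surface at z = 0. Lengths are in m, angles in rad, forces in N, time in s.
With the tool pointing down it reaches from about 0.425 to 0.925 m from the base axis. Payload 6.8 kg.
Tool frame: the origin (TCP) lies on the centre line of the jaws, within the pads' length; the fingertips stand 14 mm ahead of it and the grasp point (between the pads) lies 5 mm behind it (r.tips_ahead is the distance from the TCP to the fingertips, in m); z points along the fingers, y is the line along which they close (so a half turn about z gives the same grasp; the last joint's range is limited). The gripper opens to 85 mm and grips with 20 to 120 N. Pads are 22 mm wide; open, the fingers measure 114 mm over their backs; the gripper's body (76 mm by 85 mm) begins 54 mm behind the grasp point. The pads swing forward as they close: fully open they stand 13 mm farther back than shut.
Start: joints at [1.135, 0.477, 0.022, 1.555, -0.011, 1.109, -0.083], TCP at [0.217, -0.639, 0.245] pointing down, gripper open.
Joint ranges: [-2.96, 2.96], [-0.34, 2.1], [-1.41, 1.46], [0.24, 2.44], [-1.37, 4.51], [0.17, 1.92], [-2.96, 2.96]. Speed limits (rad/s): [2.39, 2.39, 3.14, 3.14, 3.14, 3.14, 3.14].

## Interface

Orientations are given as a rotation vector (axis times angle).
In Python, from bench import r, eyes gives the robot as it stands.
- The arm moves only by the tool step_arm, never from a script. Its argument "rows" is a list of rows, each a list of 6 numbers: the shift along the world's x, y, z in units of 60 cm (1.0 is 60 cm), then the turn, a rotation vector about the world's x, y, z in units of pi rad (1.0 is pi rad). In form: [[x, y, z, rx, ry, rz], ...]. A call has 1 to 5 rows; each row is the pose to reach, as a shift and turn from the pose commanded when the call began, turning the shorter way round; what a row does not reach only later rows make up. A row lasts 1/12 s, in which the tool goes at most 41.7 mm and 7.16 degrees, less where a joint would pass 70% of its speed; a pose out of reach is approached as far as the arm can. A call with a number of a shift or a turn outside -1 to 1 is refused whole. A call with a gripper value outside its range is refused whole. "jaw" is the closure, from 0 (fully open) to 1 (shut), set as the call begins (left out, the last holds). The fingers move at their own pace and stop on an object; "squeeze" is the grip in N (left out, the last holds). Time passes only in rows, so rows that repeat a pose let the fingers close. It gives the time, the measured TCP pose, the force, the opening and the grip force at its end, in the units of the state.
- r.get_obs(): the state, without advancing time (a new reading comes with each control period).
- eyes.grab_frame(name): name is "scene" or "top"; returns the picture (400x640x3 uint8, red, green, blue); there is no depth.
- eyes.camera_info(name): a dict with "mtx" (3x3 intrinsics, pixels), "extrinsics" (4x4, takes a point from camera to world coordinates). Camera axes: x right, y down, z forward; pixel columns grow to the right and rows downward; lengths in m; the calibration is good to about 2 mm. A picture is of the moment at which its call begins. camera_info takes no time and is no camera call.
- r.hand_in(): hands the job in; it is judged then, once.
The state is a dict: "clock": time; "joints": joint angles; "qvel": joint speeds; "tau": joint torques, N m; "tcp_pos": TCP position; "orientation": TCP orientation; "contact_force": force on the tool from outside, world axes, zero at the start; "moment": the same for the moment, N m; "grip_width": finger opening in m; "gripper_force": force on a finger pad.
Only numpy, scipy, OpenCV 4.12 (cv2) and the standard library are available. Lean on these libraries where they do the work, as an engineer would, in place of code of your own. Each camera call takes 0.05 s, during which the arm holds its last target. There are 200 camera calls.

## Task

Take the red-handled deburring tool and run its blade right round the upper bore edge of the sleeve in the nest, starting at the nest's white mark and going anticlockwise seen from above until past the mark again, with light unbroken contact and taking about ten seconds for the turn; then put the tool back in its stand and let go of it. Finally stand every sleeve, the deburred one included, upright in its row: short sleeves (60 mm) in the yellow tray, long ones (85 mm) in the green. Leave the bottle, the case and the carton where they are.

Things in the scene. Friction and masses are not known exactly. Their poses are not given: they have to be found in the camera images.
- tool: sprung deburring tool, 150 mm tall, kept upright; origin on its axis at the blade's tip (when not pressed), z up towards the handle. Red square handle 26 by 26 mm, flats square to the tool's x and y, from 78 to 150 mm above the origin: grip it there from above, about 120 mm above the origin, with 20 to 40 N. Black collar 52 mm square from 70 to 78 mm, steel shank 16 mm below it. Mass about 0.2 kg
- blade_tip (a point): lowest point of the ball blade, on the tool's axis
- blade (a joint): the ball-shaped steel blade (12 mm in diameter) at the tool's lower end slides up into the tool against a spring: how far it is pressed up into the tool: 0 free, at most 0.010 m; the spring pushes with 1.6 N at 0 and 0.4 N more per mm
- workpiece: the freshly cut long sleeve, bright steel tube standing in the nest: 56 mm outside diameter, 40 mm bore, 85 mm long, about 0.75 kg; origin at the centre of its lower end, z up. Belongs with the long sleeves
- workpiece_mouth (a point): centre of the workpiece's upper bore mouth, in the plane of its top face; z up
- nest: fixed grey holding nest, base plate 130 (its x) by 110 mm, square pocket 57.6 mm wide (the sleeve fits with slight play) whose floor is 12 mm and whose jaw tops are 57 mm above the bench; origin at the centre of its underside, under the pocket's centre. White start mark on the jaw and plate on its +x side
- stand: fixed grey tool stand, a square tower 60 by 60 mm and 85 mm tall on a dark base 110 by 90 mm, with a 30 mm square opening on top that the tool's shank hangs in while the collar rests on the top; origin at the centre of its underside. Nest and stand may be swapped
- stand_seat (a point): centre of the stand's opening, at its top, 85 mm above the bench; the tool at home has its origin 70 mm below this
- tray_short: fixed yellow plastic tray for one row of three short sleeves, 218 mm long (its x) by 74 mm wide (its y), walls 4 mm thick with tops 21 mm above the bench, floor 6 mm thick, inside 210 by 66 mm; origin at the centre of its underside. The yellow and green trays lie side by side and may be swapped.
- tray_short_floor (a point): centre of the yellow tray's inner floor, axes as the tray's
- tray_long: fixed green plastic tray for one row of three long sleeves, 218 mm long (its x) by 74 mm wide (its y), walls 4 mm thick with tops 21 mm above the bench, floor 6 mm thick, inside 210 by 66 mm; origin at the centre of its underside. The yellow and green trays lie side by side and may be swapped.
- tray_long_floor (a point): centre of the green tray's inner floor, axes as the tray's
- short_a: bright steel tube standing on end, 56 mm outside diameter, 40 mm bore, 60 mm long; origin at the centre of its lower end, z up along the tube. Short sleeve, about 0.53 kg. Not in every run.
- short_b: bright steel tube standing on end, 56 mm outside diameter, 40 mm bore, 60 mm long; origin at the centre of its lower end, z up along the tube. Short sleeve, about 0.53 kg. Not in every run.
- long_a: bright steel tube standing on end, 56 mm outside diameter, 40 mm bore, 85 mm long; origin at the centre of its lower end, z up along the tube. Long sleeve, about 0.75 kg. Not in every run.
- long_b: bright steel tube standing on end, 56 mm outside diameter, 40 mm bore, 85 mm long; origin at the centre of its lower end, z up along the tube. Long sleeve, about 0.75 kg. Not in every run.
- spray_bottle: white spray bottle with a red cap, 60 mm wide, 170 mm tall, standing beyond the work; bystander, origin under its centre
- case: flat black instrument case, 90 by 200 by 30 mm, beyond the work; bystander, origin under its centre
- carton: open cardboard carton, 120 by 200 by 90 mm, beyond the work; bystander, origin under its centre
Mind the look-alikes: they are no part of the job. What is shaped like the long_b but blue is not meant. What is shaped like the short_b but orange is not meant.

How it is judged:
By the outcome, as a careful person would: the job done as asked, in the order asked, and still so for the second after the job is handed in, with the robot touching nothing.
Of short_a, short_b, long_a, long_b only 2 to 4 are there at a start; the rules pass over those that are not, and their reading is None.
At some moment in a run one of short_a, short_b may be knocked a few centimetres aside while the robot is not near it.
It also fails if it takes over 210 s, if anything falls off the work surface, if the arm or the gripper's body presses on something with over 40 N, if the wrist force passes 120 N, or if a joint passes its speed limit or range.

## Working session

There is one attempt and no reset: what is moved stays moved. The work goes in short steps, Python scripts to look and compute and a tool call to move; the robot and the scene stay as the last step left them, time stands still between calls to the robot, and variables do not carry over. Pictures are saved under pics/ and viewed, at most 14 in all, crops included, and the job is handed in when it is done.

Besides the shell and the picture viewer there is one more tool, called after ">>>" as name(argument=value, ...), one argument or row to a line, values as JSON. step_arm: Moves the arm, as the interface text tells. Shifts and turns lie within -1 to 1; 1 stands for 60 cm of shift or pi rad of turn. Its arguments: {"type":"object","properties":{"rows":{"type":"array"},"jaw":{"type":"number"},"squeeze":{"type":"number"}},"required":["rows"]}

```bash
ls; mkdir -p pics; python3 - <<'E'
from bench import r, eyes
import cv2,numpy as np
for n in ("scene","top"):
    im=eyes.grab_frame(n); cv2.imwrite(f"pics/{n}0.png",im[:,:,::-1]); c=eyes.camera_info(n); print(n,np.round(c["mtx"],2).tolist(),np.round(c["extrinsics"],4).tolist())
print(r.get_obs())
E
```

```text
pics
scene [[403.99, 0.0, 310.64], [0.0, 403.99, 205.34], [0.0, 0.0, 1.0]] [[0.7441, 0.5255, -0.4125, 0.947], [0.6681, -0.5868, 0.4575, -0.4246], [-0.0016, -0.616, -0.7877, 0.8001], [0.0, 0.0, 0.0, 1.0]]
top [[453.44, 0.0, 317.94], [0.0, 453.44, 201.36], [0.0, 0.0, 1.0]] [[0.0232, -0.9986, 0.0473, 0.5054], [-0.9997, -0.023, 0.0029, -0.004], [-0.0018, -0.0474, -0.9989, 1.3322], [0.0, 0.0, 0.0, 1.0]]
{'clock': 0.1, 'joints': array([ 1.13488669,  0.47770661,  0.02236241,  1.55633412, -0.01149781,
        1.10928443, -0.0831134 ]), 'qvel': array([ 0.0011735 , -0.00271811,  0.00078384, -0.0015219 , -0.0014627 ,
        0.00040788,  0.00162565]), 'tau': array([ 5.58765430e-03, -5.97755921e+01,  1.61444351e+00, -2.81948680e+01,
        1.28547373e-02,  5.06603887e-03,  2.89676102e-06]), 'tcp_pos': array([ 0.21715009, -0.63859269,  0.24443835]), 'orientation': array([-3.09795434e+00, -5.12350541e-01,  6.06107781e-04]), 'contact_force': array([ 0.79389509, -0.55996923,  0.1081084 ]), 'moment': array([0.03291856, 0.06217729, 0.01948838]), 'gripper_force': 0.0, 'grip_width': 0.08509503213339926}
```

View pics/top0.png

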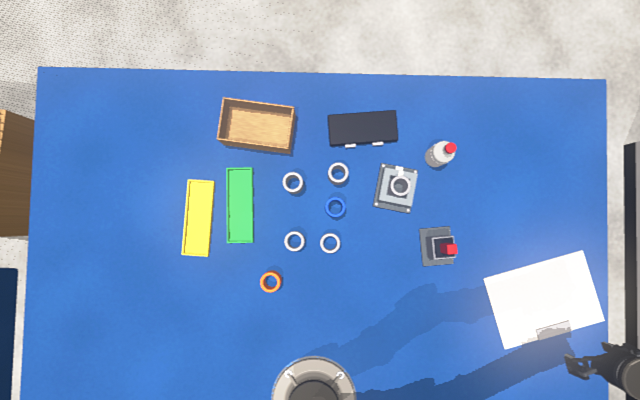

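View pics/scene0.png

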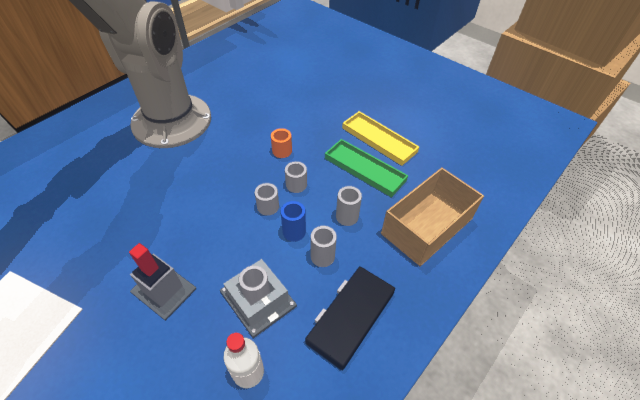

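Top view, where up is world +x and left is +y:
- Bare steel sleeves: (294,241) and (330,243) look short in the scene view. (293,182) and (338,173) look long.
- Look-alikes: blue at (336,207) and orange at (270,282), neither part of the job.
- Workpiece in the nest at (400,186), with the white mark on its +x side. Red-handled tool in its stand at (450,249).
- Yellow tray at (198,218), green tray at (240,205).

Next is one enlarged composite to confirm these and to see the edges.

```bash
python3 - <<'E'
import cv2,numpy as np
t=cv2.imread("pics/top0.png"); s=cv2.imread("pics/scene0.png")
a=cv2.resize(t[150:300,270:470],None,fx=4,fy=4,interpolation=cv2.INTER_CUBIC)
cv2.imwrite("pics/c1.png",a)
b=cv2.resize(s[130:330,130:390],None,fx=3,fy=3,interpolation=cv2.INTER_CUBIC)
cv2.imwrite("pics/c2.png",b)
E
```

```text
(no output)
```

View pics/c1.png

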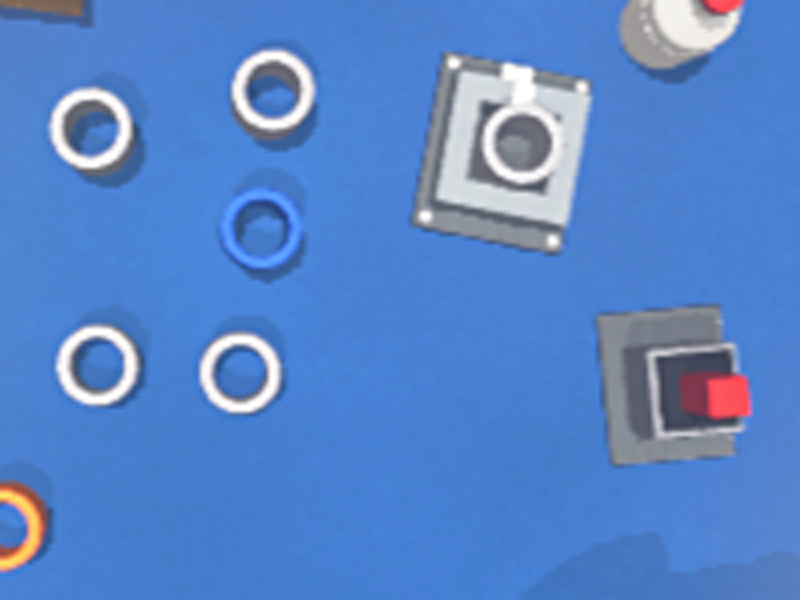

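View pics/c2.png

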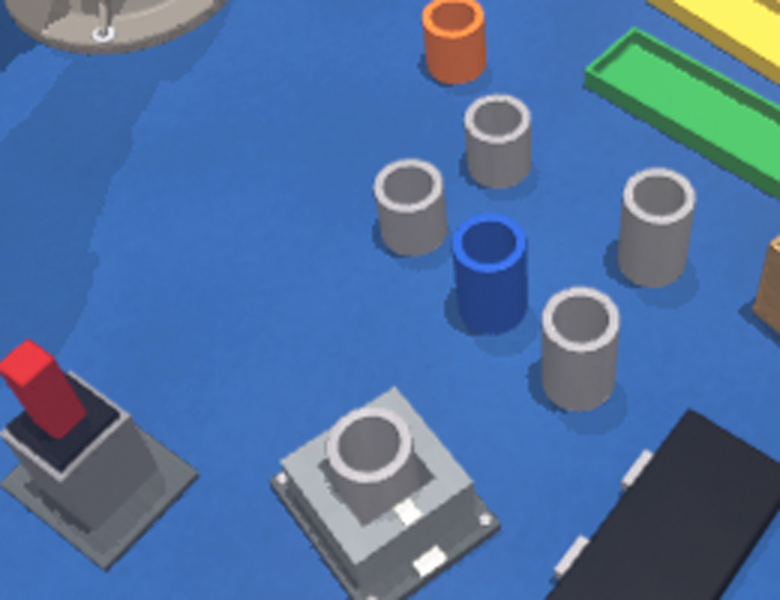

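The crops confirm it. The shorts are the front pair (top px 294,241 and 330,243) and the longs are the back pair (293,182 and 338,173). The white mark at c1 (517,82) is on the nest's far side, and the red handle top sits at top px ~(452,248). Next I measure the rims in both cameras.

```bash
cat > h.py <<'E'
import cv2,numpy as np
from scipy.optimize import least_squares
from bench import r,eyes
def cam(n):
    c=eyes.camera_info(n); return np.array(c["mtx"]),np.array(c["extrinsics"])
def grab(n,save=None):
    im=np.ascontiguousarray(eyes.grab_frame(n)[:,:,::-1])
    if save: cv2.imwrite(f"pics/{save}.png",im)
    return im
def back(n,px,z):
    K,E=cam(n); px=np.atleast_2d(np.asarray(px,float))
    d=np.c_[px,np.ones(len(px))]@np.linalg.inv(K).T@E[:3,:3].T
    return E[:3,3][:2]+d[:,:2]*((z-E[2,3])/d[:,2])[:,None]
def proj(n,P):
    K,E=cam(n); q=(np.atleast_2d(P)-E[:3,3])@E[:3,:3]@K.T; return q[:,:2]/q[:,2:]
def up(n,im,xy,z,half=.05,res=.0005):
    """orthorectified patch at height z; rows=+x down, cols=+y"""
    g=np.arange(-half,half+1e-9,res); X,Y=np.meshgrid(xy[0]+g,xy[1]+g,indexing='ij')
    p=proj(n,np.c_[X.ravel(),Y.ravel(),0*X.ravel()+z]).astype(np.float32).reshape(*X.shape,2)
    return cv2.remap(im,p[...,0],p[...,1],cv2.INTER_CUBIC),X,Y
def ring(n,im,xy,z):
    """best centre of the bright annulus 20..28 mm at height z by template correlation"""
    for half in (.06,.045):
        pa,X,Y=up(n,im,xy,z,half)
        g=cv2.GaussianBlur(pa.min(2).astype(np.float32),(0,0),2)
        k=np.arange(-.034,.0341,.0005); R=np.hypot(*np.meshgrid(k,k))
        T=cv2.GaussianBlur(((R>.02)&(R<.028)).astype(np.float32),(0,0),2.5)
        m=cv2.matchTemplate(g,T,cv2.TM_CCOEFF_NORMED); _,s,_,(c,ro)=cv2.minMaxLoc(m)
        xy=np.array([X[ro+68,0],Y[0,c+68]])
    return xy,s
E
python3 - <<'E'
from h import *
t=cv2.imread("pics/top0.png"); s=cv2.imread("pics/scene0.png")
for name,px,z in (("sA",(294,241),.06),("sB",(330,243),.06),("lA",(293,182),.085),("lB",(338,173),.085),("work",(400,186),.097)):
    xy=back("top",px,z)[0]; a=ring("top",t,xy,z); b=ring("scene",s,a[0],z)
    b2=ring("scene",s,a[0],.145-z) if z<.09 else None
    print(name,a,b, "other h:",b2)
def rect(n,im,mask,z):
    cs,_=cv2.findContours(mask.astype(np.uint8),cv2.RETR_EXTERNAL,cv2.CHAIN_APPROX_NONE)
    c=max(cs,key=cv2.contourArea)[:,0]
    w=back(n,c,z).astype(np.float32)*1000
    return cv2.minAreaRect(w)
for n,im in (("top",t),("scene",s)):
    h=cv2.cvtColor(im,cv2.COLOR_BGR2HSV); H,S,V=cv2.split(h)
    print(n,"yel",rect(n,im,(abs(H.astype(int)-28)<6)&(S>120),.021)," grn",rect(n,im,(abs(H.astype(int)-65)<12)&(S>110),.021))
    red=((H<6)|(H>174))&(S>150)&(V>(190)); 
    red[:, :] &= True
    if n=="top": red[:200]=0
    else: red[300:]=0; 
    print(" handle",rect(n,im,red,.165))
# stand + nest patches
a,X,Y=up("top",t,back("top",(447,248),.085)[0],.085,.07); cv2.imwrite("pics/p1.png",a)
b,_,_=up("scene",s,(X[140,0],Y[0,140]),.085,.07)
print(X[140,0],Y[0,140])
w=back("top",(400,186),.097)[0]
c,_,_=up("top",t,w,.057,.07); d,_,_=up("scene",s,w,.057,.07); print(w)
cv2.imwrite("pics/p1.png",np.vstack([np.hstack([a,b]),np.hstack([c,d])]))
E
```

```text
sA (array([0.45361397, 0.06463571]), 0.9843025803565979) (array([0.45411397, 0.06563571]), 0.9096506834030151) other h: (array([0.47061397, 0.04913571]), 0.855189323425293)
sB (array([ 0.45037891, -0.03566802]), 0.9870467185974121) (array([ 0.45087891, -0.03466802]), 0.9049270153045654) other h: (array([ 0.46787891, -0.04816802]), 0.8443359732627869)
lA (array([0.61734992, 0.07222192]), 0.9792986512184143) (array([0.61784992, 0.07272192]), 0.9174965620040894) other h: (array([0.60634992, 0.09022192]), 0.9260286092758179)
lB (array([ 0.64663354, -0.05339204]), 0.9778946042060852) (array([ 0.64713354, -0.05239204]), 0.9125485420227051) other h: (array([ 0.63663354, -0.03939204]), 0.9224864840507507)
work (array([ 0.61354792, -0.22440875]), 0.6221811771392822) (array([ 0.61354792, -0.22290875]), 0.7376259565353394) other h: None
top yel ((513.3997192382812, 345.47723388671875), (75.76632690429688, 216.04336547851562), 87.21490478515625)  grn ((552.14013671875, 226.7884979248047), (214.87362670898438, 72.6741714477539), 1.722083568572998)
 handle ((447.65118408203125, -345.5237121582031), (22.98064422607422, 23.229537963867188), 1.3322317600250244)
scene yel ((517.114501953125, 340.40936279296875), (90.75869750976562, 225.33787536621094), 87.19222259521484)  grn ((556.4432373046875, 221.82730102539062), (222.75479125976562, 88.84410858154297), 2.3205552101135254)
 handle ((447.9833068847656, -345.6193542480469), (23.714937210083008, 23.585283279418945), 4.046393394470215)
0.44476988431815095 -0.3566776651931
[ 0.61104792 -0.22340875]
```

View pics/p1.png

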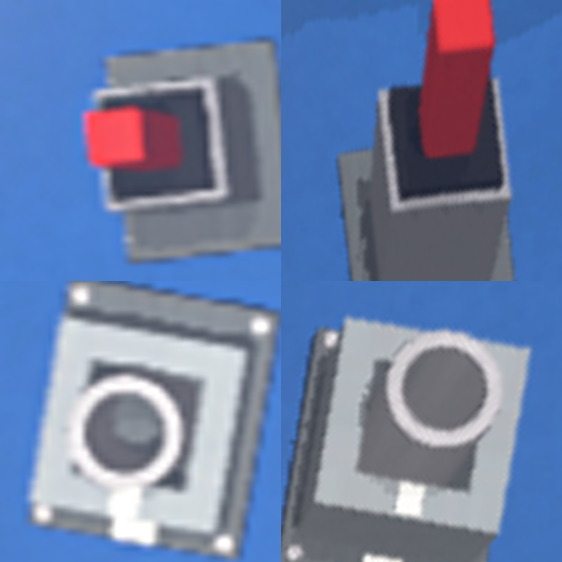

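All heights agree between the cameras to about 1 mm, so the short/long identities are confirmed.

| Item | Position (m) | Yaw |
|---|---|---|
| Tool | (0.4475, -0.3455) | ≈ +5° |
| Workpiece mouth | (0.6135, -0.2237) | – |
| Nest (mark direction) | – | ≈ -9.7° |

First I go to the tool.

>>> step_arm(
  rows=[
    [0.192, 0.244, 0, 0, 0, -0.0375],
    [0.192, 0.244, 0, 0, 0, -0.0375],
    [0.192, 0.244, 0, 0, 0, -0.0375],
    [0.192, 0.244, 0, 0, 0, -0.0375],
    [0.192, 0.244, 0, 0, 0, -0.0375],
  ],
  jaw=0,
  squeeze=30,
)

```text
clock: 0.52
tcp_pos: [0.3367, -0.4874, 0.2449]
orientation: [-3.121, -0.339, -0.002]
contact_force: [0.6, 0.6, 0.2]
grip_width: 0.0856
gripper_force: 0.0
```

>>> step_arm(
  rows=[
    [0.192, 0.244, 0, 0, 0, -0.0375],
    [0.192, 0.244, 0, 0, 0, -0.0375],
    [0.192, 0.244, 0, 0, 0, -0.0375],
    [0.192, 0.244, 0, 0, 0, -0.0375],
    [0.192, 0.244, 0, 0, 0, -0.0375],
  ],
)

```text
clock: 0.93
tcp_pos: [0.4513, -0.3406, 0.2451]
orientation: [-3.135, -0.155, -0.002]
contact_force: [-0.0, 0.8, 0.9]
grip_width: 0.0852
gripper_force: 0.0
```

>>> step_arm(
  rows=[
    [0, 0, 0, 0, 0, 0],
    [0, 0, 0, 0, 0, 0],
  ],
)

```text
clock: 1.1
tcp_pos: [0.4484, -0.3449, 0.245]
orientation: [-3.138, -0.15, 0.001]
contact_force: [-0.3, -0.9, 0.2]
grip_width: 0.0857
gripper_force: 0.0
```

>>> step_arm(
  rows=[
    [0, 0, -0.05, 0, 0, 0],
    [0, 0, -0.1, 0, 0, 0],
    [0, 0, -0.15, 0, 0, 0],
    [0, 0, -0.18, 0, 0, 0],
    [0, 0, -0.1917, 0, 0, 0],
  ],
)

```text
clock: 1.52
tcp_pos: [0.4444, -0.3469, 0.127]
orientation: [-3.136, -0.14, 0.008]
contact_force: [-0.4, 0.4, 0.4]
grip_width: 0.0853
gripper_force: 0.0
```

>>> step_arm(
  rows=[
    [0, 0, 0, 0, 0, 0],
    [0, 0, 0, 0, 0, 0],
  ],
)

```text
clock: 1.68
tcp_pos: [0.4473, -0.3475, 0.1308]
orientation: [3.138, 0.142, -0.0]
contact_force: [0.0, -0.5, -0.1]
grip_width: 0.0852
gripper_force: 0.0
```

```bash
python3 - <<'E'
from h import *
print(r.get_obs()["tcp_pos"],r.get_obs()["orientation"])
im=grab("scene"); cv2.imwrite("pics/g1.png",cv2.resize(im[200:330,80:240],None,fx=4,fy=4))
print(r.get_obs()["tcp_pos"])
E
```

```text
[ 0.44734626 -0.34748483  0.13079239] [ 3.13777232e+00  1.42067468e-01 -1.49044893e-05]
[ 0.44801668 -0.34751946  0.13150716]
```

View pics/g1.png

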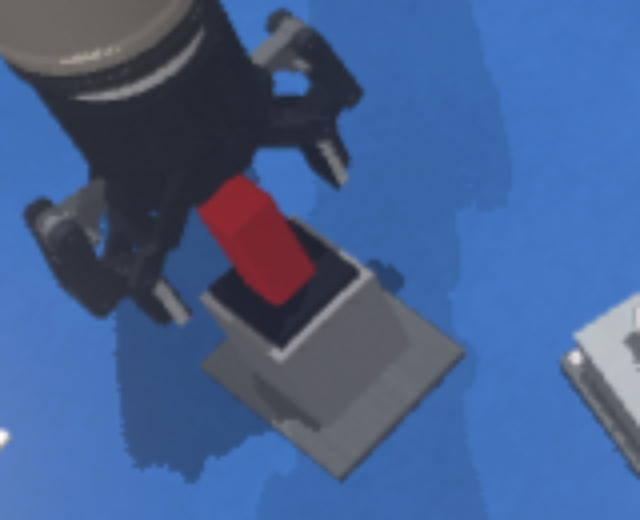

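The open jaws straddle the handle (crop px ~250,230), with a finger on each side. I correct y by 2 mm, then close.

>>> step_arm(
  rows=[
    [0, 0.003, 0, 0, 0, 0],
    [0, 0.003, 0, 0, 0, 0],
    [0, 0.003, 0, 0, 0, 0],
  ],
)

```text
clock: 1.98
tcp_pos: [0.4483, -0.3447, 0.1313]
orientation: [3.137, 0.145, 0.002]
contact_force: [-0.9, -0.1, 0.6]
grip_width: 0.0853
gripper_force: 0.0
```

>>> step_arm(
  rows=[
    [0, 0, 0, 0, 0, 0],
    [0, 0, 0, 0, 0, 0],
    [0, 0, 0, 0, 0, 0],
    [0, 0, 0, 0, 0, 0],
    [0, 0, 0, 0, 0, 0],
  ],
  jaw=1,
  squeeze=32,
)

```text
clock: 2.4
tcp_pos: [0.4478, -0.3446, 0.1303]
orientation: [3.138, 0.145, 0.0]
contact_force: [0.1, 1.4, 5.1]
grip_width: 0.0255
gripper_force: 18.0
```

>>> step_arm(
  rows=[
    [0, 0, 0, 0, 0, 0],
    [0, 0, 0, 0, 0, 0],
    [0, 0, 0, 0, 0, 0],
    [0, 0, 0, 0, 0, 0],
    [0, 0, 0, 0, 0, 0],
  ],
)

```text
clock: 2.82
tcp_pos: [0.4478, -0.3446, 0.1304]
orientation: [3.138, 0.145, 0.0]
contact_force: [-0.9, -0.9, 0.9]
grip_width: 0.0256
gripper_force: 35.1
```

>>> step_arm(
  rows=[
    [0, 0, 0.02, 0, 0, 0],
    [0, 0, 0.06, 0, 0, 0],
    [0, 0, 0.11, 0, 0, 0],
    [0, 0, 0.16, 0, 0, 0],
    [0, 0, 0.1917, 0, 0, 0],
  ],
)

```text
clock: 3.23
tcp_pos: [0.4483, -0.3447, 0.2488]
orientation: [3.137, 0.145, 0.004]
contact_force: [1.5, -0.1, -1.7]
grip_width: 0.0257
gripper_force: 34.8
```

>>> step_arm(
  rows=[
    [0.02, 0.013, 0, 0, 0, 0],
    [0.06, 0.039, 0, 0, 0, 0],
    [0.1, 0.065, 0, 0, 0, 0],
    [0.14, 0.0905, 0, 0, 0, 0],
    [0.18, 0.1165, 0, 0, 0, 0],
  ],
)

```text
clock: 3.65
tcp_pos: [0.5566, -0.2727, 0.2444]
orientation: [-3.137, -0.145, 0.002]
contact_force: [-0.0, -0.9, -1.2]
grip_width: 0.026
gripper_force: 34.7
```

>>> step_arm(
  rows=[
    [0.04, 0.026, 0, 0, 0, 0],
    [0.08, 0.052, 0, 0, 0, 0],
    [0.11, 0.071, 0, 0, 0, 0],
    [0.124, 0.08, 0, 0, 0, 0],
    [0.124, 0.08, 0, 0, 0, 0],
  ],
)

```text
clock: 4.07
tcp_pos: [0.6317, -0.223, 0.2441]
orientation: [-3.136, -0.152, 0.001]
contact_force: [0.1, 0.6, -1.8]
grip_width: 0.0258
gripper_force: 34.7
```

>>> step_arm(
  rows=[
    [0, 0, 0, 0, 0, 0],
    [0, 0, 0, 0, 0, 0],
    [0, 0, 0, 0, 0, 0],
  ],
)

```text
clock: 4.32
tcp_pos: [0.6287, -0.2284, 0.2453]
orientation: [3.138, 0.14, -0.002]
contact_force: [0.0, 0.4, -1.9]
grip_width: 0.0256
gripper_force: 34.7
```

```bash
python3 - <<'E'
from h import *
im=grab("scene","s2"); o=r.get_obs(); print(o["tcp_pos"],o["orientation"],o["contact_force"])
p=o["tcp_pos"]; tip=p-[0,0,.1154]
print(proj("scene",[tip,tip+[0,0,.07],[.6135,-.2237,.097]]))
cv2.imwrite("pics/g2.png",cv2.resize(im[200:340,180:340],None,fx=4,fy=4,interpolation=cv2.INTER_CUBIC))
E
```

```text
[ 0.62886363 -0.22825677  0.24540358] [ 3.13769865e+00  1.40776361e-01 -9.71106265e-04] [-0.72950802  0.26975851 -1.62604153]
[[254.28497494 275.70910516]
 [249.74020543 256.19000701]
 [252.46282574 277.55990028]]
```

View pics/g2.png

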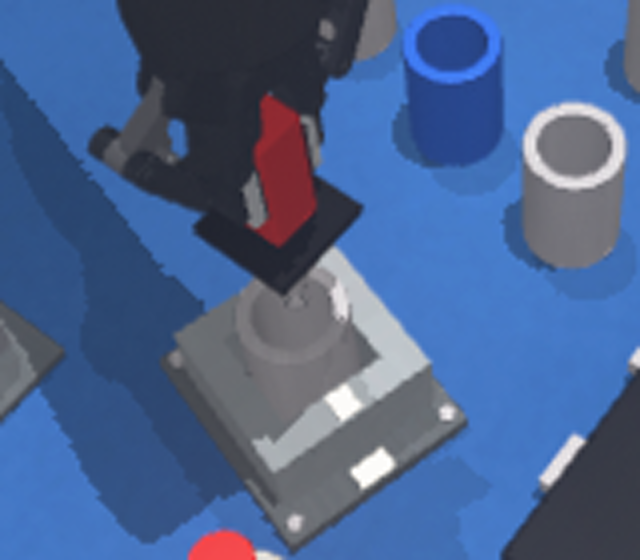

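The tip appears at crop (295,303), predicted (297,303), so the tool geometry in the gripper is as expected. I trim the position and go down to just above the edge.

>>> step_arm(
  rows=[
    [0.0023, 0.0027, -0.01, 0, 0, 0],
    [0.0023, 0.0027, -0.025, 0, 0, 0],
    [0.0023, 0.0027, -0.04, 0, 0, 0],
    [0.0023, 0.0027, -0.047, 0, 0, 0],
    [0.0023, 0.0027, -0.05, 0, 0, 0],
  ],
)

```text
clock: 4.78
tcp_pos: [0.6306, -0.2248, 0.2134]
orientation: [-3.137, -0.145, 0.004]
contact_force: [-0.8, -0.8, -1.8]
grip_width: 0.0254
gripper_force: 34.7
```

>>> step_arm(
  rows=[
    [0, 0, 0, 0, 0, 0],
    [0, 0, 0, 0, 0, 0],
    [0, 0, 0, 0, 0, 0],
    [0, 0, 0, 0, 0, 0],
  ],
)

```text
clock: 5.12
tcp_pos: [0.6318, -0.2251, 0.2158]
orientation: [3.138, 0.145, 0.001]
contact_force: [-0.6, 0.6, -1.8]
grip_width: 0.0256
gripper_force: 34.7
```

```bash
python3 - <<'E'
from h import *
o=r.get_obs(); print(o["tcp_pos"],o["contact_force"])
# circle increments, units of 60cm: 3 deg rows from angle -10
R=.017/.6
for k in range(0,26):
    a=np.radians(-10+15*k); 
    print(k,-10+15*k,[[round(R*(np.cos(a+np.radians(3*j))-np.cos(a)),4),round(R*(np.sin(a+np.radians(3*j))-np.sin(a)),4)] for j in range(1,6)])
E
```

```text
[ 0.63180078 -0.22505596  0.21578208] [-0.59065446  0.60467365 -1.77854932]
0 -10 [[np.float64(0.0002), np.float64(0.0015)], [np.float64(0.0004), np.float64(0.0029)], [np.float64(0.0004), np.float64(0.0044)], [np.float64(0.0004), np.float64(0.0059)], [np.float64(0.0003), np.float64(0.0074)]]
1 5 [[np.float64(-0.0002), np.float64(0.0015)], [np.float64(-0.0004), np.float64(0.0029)], [np.float64(-0.0007), np.float64(0.0044)], [np.float64(-0.0011), np.float64(0.0058)], [np.float64(-0.0016), np.float64(0.0072)]]
2 20 [[np.float64(-0.0005), np.float64(0.0014)], [np.float64(-0.0012), np.float64(0.0027)], [np.float64(-0.0018), np.float64(0.004)], [np.float64(-0.0026), np.float64(0.0053)], [np.float64(-0.0034), np.float64(0.0066)]]
3 35 [[np.float64(-0.0009), np.float64(0.0012)], [np.float64(-0.0018), np.float64(0.0023)], [np.float64(-0.0028), np.float64(0.0034)], [np.float64(-0.0039), np.float64(0.0045)], [np.float64(-0.005), np.float64(0.0055)]]
4 50 [[np.float64(-0.0012), np.float64(0.0009)], [np.float64(-0.0024), np.float64(0.0018)], [np.float64(-0.0036), np.float64(0.0026)], [np.float64(
[... 4038 characters left out ...]
 [np.float64(0.004), np.float64(0.0062)]]
23 335 [[np.float64(0.0006), np.float64(0.0014)], [np.float64(0.0011), np.float64(0.0027)], [np.float64(0.0016), np.float64(0.0042)], [np.float64(0.0019), np.float64(0.0056)], [np.float64(0.0022), np.float64(0.0071)]]
24 350 [[np.float64(0.0002), np.float64(0.0015)], [np.float64(0.0004), np.float64(0.0029)], [np.float64(0.0004), np.float64(0.0044)], [np.float64(0.0004), np.float64(0.0059)], [np.float64(0.0003), np.float64(0.0074)]]
25 365 [[np.float64(-0.0002), np.float64(0.0015)], [np.float64(-0.0004), np.float64(0.0029)], [np.float64(-0.0007), np.float64(0.0044)], [np.float64(-0.0011), np.float64(0.0058)], [np.float64(-0.0016), np.float64(0.0072)]]
```

>>> step_arm(
  rows=[
    [0, 0, 0, 0, 0, 0],
    [0, 0, 0, 0, 0, 0],
    [0, 0, 0, 0, 0, 0],
    [0, 0, 0, 0, 0, 0],
    [0, 0, 0, 0, 0, 0],
  ],
)

```text
clock: 5.53
tcp_pos: [0.6315, -0.225, 0.2154]
orientation: [3.138, 0.145, 0.0]
contact_force: [0.2, -0.4, -2.4]
grip_width: 0.0257
gripper_force: 34.7
```

>>> step_arm(
  rows=[
    [-0.0027, -0.0027, -0.004, 0, 0, 0],
    [-0.0027, -0.0027, -0.004, 0, 0, 0],
    [-0.0027, -0.0027, -0.004, 0, 0, 0],
    [-0.0027, -0.0027, -0.004, 0, 0, 0],
    [-0.0027, -0.0027, -0.004, 0, 0, 0],
  ],
)

```text
clock: 5.95
tcp_pos: [0.6299, -0.2265, 0.2129]
orientation: [-3.138, -0.145, -0.0]
contact_force: [-0.3, -0.0, -1.6]
grip_width: 0.0258
gripper_force: 34.7
```

>>> step_arm(
  rows=[
    [0, 0, 0, 0, 0, 0],
    [0, 0, 0, 0, 0, 0],
    [0, 0, 0, 0, 0, 0],
    [0, 0, 0, 0, 0, 0],
    [0, 0, 0, 0, 0, 0],
  ],
)

```text
clock: 6.37
tcp_pos: [0.6299, -0.2266, 0.2129]
orientation: [3.138, 0.145, 0.0]
contact_force: [0.3, 0.4, -2.6]
grip_width: 0.0256
gripper_force: 34.7
```

>>> step_arm(
  rows=[
    [0.0003, 0, -0.003, 0, 0, 0],
    [0.0003, 0, -0.006, 0, 0, 0],
    [0.0003, 0, -0.0072, 0, 0, 0],
    [0.0003, 0, -0.0072, 0, 0, 0],
    [0.0003, 0, -0.0072, 0, 0, 0],
  ],
)

```text
clock: 6.78
tcp_pos: [0.6297, -0.2265, 0.2085]
orientation: [-3.138, -0.145, 0.001]
contact_force: [-1.6, 1.4, -0.4]
grip_width: 0.0255
gripper_force: 34.9
```

```bash
python3 - <<'E'
from h import *
o=r.get_obs(); print(o["tcp_pos"],o["contact_force"])
im=grab("scene"); o=r.get_obs(); print(o["tcp_pos"],o["contact_force"])
E
```

```text
[ 0.62968875 -0.22650593  0.20846643] [-1.64848989  1.40251622 -0.38238339]
[ 0.62969676 -0.22650942  0.20850131] [-1.80049962  0.63698308 -0.07639435]
```

Contact is confirmed: about 2 N upward and about 1.6 N inward, as expected for a ball on the edge. I start the turn.

>>> step_arm(
  rows=[
    [0.0002, 0.0015, 0, 0, 0, 0],
    [0.0004, 0.0029, 0, 0, 0, 0],
    [0.0004, 0.0044, 0, 0, 0, 0],
    [0.0004, 0.0059, 0, 0, 0, 0],
    [0.0003, 0.0074, 0, 0, 0, 0],
  ],
)

```text
clock: 7.25
tcp_pos: [0.6302, -0.2222, 0.2085]
orientation: [3.138, 0.145, -0.0]
contact_force: [-1.1, -1.0, -1.1]
grip_width: 0.0257
gripper_force: 34.7
```

>>> step_arm(
  rows=[
    [-0.0002, 0.0015, 0, 0, 0, 0],
    [-0.0004, 0.0029, 0, 0, 0, 0],
    [-0.0007, 0.0044, 0, 0, 0, 0],
    [-0.0011, 0.0058, 0, 0, 0, 0],
    [-0.0016, 0.0072, 0, 0, 0, 0],
  ],
)

```text
clock: 7.67
tcp_pos: [0.6294, -0.2182, 0.2088]
orientation: [3.138, 0.144, 0.001]
contact_force: [-1.4, -2.2, -1.7]
grip_width: 0.0254
gripper_force: 34.8
```

>>> step_arm(
  rows=[
    [-0.0005, 0.0014, 0, 0, 0, 0],
    [-0.0012, 0.0027, 0, 0, 0, 0],
    [-0.0018, 0.004, 0, 0, 0, 0],
    [-0.0026, 0.0053, 0, 0, 0, 0],
    [-0.0034, 0.0066, 0, 0, 0, 0],
  ],
)

```text
clock: 8.08
tcp_pos: [0.6272, -0.2138, 0.2086]
orientation: [3.138, 0.145, 0.0]
contact_force: [-1.2, -0.6, -1.2]
grip_width: 0.0254
gripper_force: 34.8
```

>>> step_arm(
  rows=[
    [-0.0009, 0.0012, 0, 0, 0, 0],
    [-0.0018, 0.0023, 0, 0, 0, 0],
    [-0.0028, 0.0034, 0, 0, 0, 0],
    [-0.0039, 0.0045, 0, 0, 0, 0],
    [-0.005, 0.0055, 0, 0, 0, 0],
  ],
)

```text
clock: 8.5
tcp_pos: [0.6246, -0.2109, 0.2088]
orientation: [3.138, 0.144, 0.002]
contact_force: [1.0, -3.4, -1.0]
grip_width: 0.0256
gripper_force: 34.8
```

>>> step_arm(
  rows=[
    [-0.0012, 0.0009, 0, 0, 0, 0],
    [-0.0024, 0.0018, 0, 0, 0, 0],
    [-0.0036, 0.0026, 0, 0, 0, 0],
    [-0.0049, 0.0033, 0, 0, 0, 0],
    [-0.0062, 0.004, 0, 0, 0, 0],
  ],
)

```text
clock: 8.92
tcp_pos: [0.6206, -0.2082, 0.2088]
orientation: [3.138, 0.145, 0.001]
contact_force: [0.5, -3.4, -0.7]
grip_width: 0.0258
gripper_force: 34.8
```

>>> step_arm(
  rows=[
    [-0.0014, 0.0006, 0, 0, 0, 0],
    [-0.0027, 0.0011, 0, 0, 0, 0],
    [-0.0042, 0.0016, 0, 0, 0, 0],
    [-0.0056, 0.0019, 0, 0, 0, 0],
    [-0.0071, 0.0022, 0, 0, 0, 0],
  ],
)

```text
clock: 9.33
tcp_pos: [0.6166, -0.2065, 0.2087]
orientation: [-3.138, -0.145, -0.001]
contact_force: [0.6, -1.8, 0.6]
grip_width: 0.0256
gripper_force: 34.9
```

>>> step_arm(
  rows=[
    [-0.0015, 0.0004, -0.0005, 0, 0, 0],
    [-0.0029, 0.0008, -0.001, 0, 0, 0],
    [-0.0044, 0.001, -0.0015, 0, 0, 0],
    [-0.0059, 0.0011, -0.002, 0, 0, 0],
    [-0.0074, 0.001, -0.002, 0, 0, 0],
  ],
)

```text
clock: 9.75
tcp_pos: [0.6122, -0.2061, 0.2076]
orientation: [-3.138, -0.145, -0.002]
contact_force: [3.0, -2.1, 0.9]
grip_width: 0.0259
gripper_force: 35.0
```

>>> step_arm(
  rows=[
    [-0.0015, -0.0002, 0, 0, 0, 0],
    [-0.0029, -0.0004, 0, 0, 0, 0],
    [-0.0044, -0.0007, 0, 0, 0, 0],
    [-0.0058, -0.0011, 0, 0, 0, 0],
    [-0.0072, -0.0016, 0, 0, 0, 0],
  ],
)

```text
clock: 10.17
tcp_pos: [0.6074, -0.2071, 0.2074]
orientation: [-3.138, -0.145, 0.0]
contact_force: [2.6, -2.2, 0.7]
grip_width: 0.0256
gripper_force: 35.0
```

>>> step_arm(
  rows=[
    [-0.0014, -0.0005, 0, 0, 0, 0],
    [-0.0027, -0.0012, 0, 0, 0, 0],
    [-0.004, -0.0018, 0, 0, 0, 0],
    [-0.0053, -0.0026, 0, 0, 0, 0],
    [-0.0066, -0.0034, 0, 0, 0, 0],
  ],
)

```text
clock: 10.58
tcp_pos: [0.6036, -0.2087, 0.2074]
orientation: [-3.138, -0.145, -0.0]
contact_force: [1.9, -0.7, 1.0]
grip_width: 0.0252
gripper_force: 35.0
```

>>> step_arm(
  rows=[
    [-0.0012, -0.0009, 0, 0, 0, 0],
    [-0.0023, -0.0018, 0, 0, 0, 0],
    [-0.0034, -0.0028, 0, 0, 0, 0],
    [-0.0045, -0.0039, 0, 0, 0, 0],
    [-0.0055, -0.005, 0, 0, 0, 0],
  ],
)

```text
clock: 11.0
tcp_pos: [0.6003, -0.2123, 0.2074]
orientation: [3.138, 0.145, 0.0]
contact_force: [2.6, -1.4, -0.1]
grip_width: 0.0256
gripper_force: 34.9
```

>>> step_arm(
  rows=[
    [-0.0009, -0.0012, 0, 0, 0, 0],
    [-0.0018, -0.0024, 0, 0, 0, 0],
    [-0.0026, -0.0036, 0, 0, 0, 0],
    [-0.0033, -0.0049, 0, 0, 0, 0],
    [-0.004, -0.0062, 0, 0, 0, 0],
  ],
)

```text
clock: 11.42
tcp_pos: [0.5975, -0.216, 0.2071]
orientation: [-3.138, -0.145, 0.001]
contact_force: [2.2, -0.7, -1.6]
grip_width: 0.0255
gripper_force: 34.8
```

>>> step_arm(
  rows=[
    [-0.0006, -0.0014, 0, 0, 0, 0],
    [-0.0011, -0.0027, 0, 0, 0, 0],
    [-0.0016, -0.0042, 0, 0, 0, 0],
    [-0.0019, -0.0056, 0, 0, 0, 0],
    [-0.0022, -0.0071, 0, 0, 0, 0],
  ],
)

```text
clock: 11.83
tcp_pos: [0.5965, -0.2197, 0.2073]
orientation: [-3.138, -0.145, 0.0]
contact_force: [3.1, 0.8, -0.9]
grip_width: 0.0261
gripper_force: 34.7
```

>>> step_arm(
  rows=[
    [-0.0002, -0.0015, 0, 0, 0, 0],
    [-0.0004, -0.003, 0, 0, 0, 0],
    [-0.0004, -0.0045, 0, 0, 0, 0],
    [-0.0004, -0.0061, 0, 0, 0, 0],
    [-0.0003, -0.0077, 0, 0, 0, 0],
  ],
)

```text
clock: 12.25
tcp_pos: [0.5961, -0.225, 0.2073]
orientation: [-3.138, -0.145, 0.001]
contact_force: [2.5, 0.7, -1.8]
grip_width: 0.0258
gripper_force: 34.7
```

>>> step_arm(
  rows=[
    [0.0002, -0.0015, 0, 0, 0, 0],
    [0.0004, -0.003, 0, 0, 0, 0],
    [0.0007, -0.0045, 0, 0, 0, 0],
    [0.0011, -0.006, 0, 0, 0, 0],
    [0.0016, -0.0075, 0, 0, 0, 0],
  ],
)

```text
clock: 12.67
tcp_pos: [0.5972, -0.2287, 0.2072]
orientation: [-3.137, -0.145, 0.001]
contact_force: [2.7, 2.4, -2.0]
grip_width: 0.0257
gripper_force: 34.7
```

>>> step_arm(
  rows=[
    [0.0005, -0.0014, 0, 0, 0, 0],
    [0.0012, -0.0027, 0, 0, 0, 0],
    [0.0018, -0.004, 0, 0, 0, 0],
    [0.0026, -0.0053, 0, 0, 0, 0],
    [0.0034, -0.0067, 0, 0, 0, 0],
  ],
)

```text
clock: 13.08
tcp_pos: [0.5994, -0.2333, 0.2074]
orientation: [-3.138, -0.145, -0.0]
contact_force: [2.5, 2.9, -1.1]
grip_width: 0.0256
gripper_force: 34.7
```

>>> step_arm(
  rows=[
    [0.0009, -0.0012, 0, 0, 0, 0],
    [0.0018, -0.0023, 0, 0, 0, 0],
    [0.0028, -0.0034, 0, 0, 0, 0],
    [0.0039, -0.0045, 0, 0, 0, 0],
    [0.005, -0.0055, 0, 0, 0, 0],
  ],
)

```text
clock: 13.5
tcp_pos: [0.6022, -0.2363, 0.2072]
orientation: [-3.138, -0.145, 0.001]
contact_force: [0.5, 3.9, -0.7]
grip_width: 0.0259
gripper_force: 34.8
```

>>> step_arm(
  rows=[
    [0.0012, -0.0009, 0, 0, 0, 0],
    [0.0024, -0.0018, 0, 0, 0, 0],
    [0.0036, -0.0026, 0, 0, 0, 0],
    [0.0049, -0.0033, 0, 0, 0, 0],
    [0.0062, -0.004, 0, 0, 0, 0],
  ],
)

```text
clock: 13.92
tcp_pos: [0.6056, -0.238, 0.207]
orientation: [-3.137, -0.145, 0.003]
contact_force: [0.2, 5.6, -1.3]
grip_width: 0.0259
gripper_force: 34.7
```

>>> step_arm(
  rows=[
    [0.0014, -0.0006, 0, 0, 0, 0],
    [0.0027, -0.0011, 0, 0, 0, 0],
    [0.0042, -0.0016, 0, 0, 0, 0],
    [0.0056, -0.0019, 0, 0, 0, 0],
    [0.0071, -0.0022, 0, 0, 0, 0],
  ],
)

```text
clock: 14.33
tcp_pos: [0.6098, -0.2397, 0.2069]
orientation: [-3.137, -0.145, 0.003]
contact_force: [-0.2, 4.6, -1.0]
grip_width: 0.0252
gripper_force: 34.8
```

```bash
python3 - <<'E'
from h import *
im=grab("scene","s3"); o=r.get_obs(); p=o["tcp_pos"]; tip=p-[0,0,.1154]; print(p,o["contact_force"])
print((proj("scene",[tip,tip+[0,0,.07],tip+[0,0,.15],[.6135,-.2237,.097]])-[210,210])*6)
cv2.imwrite("pics/g3.png",cv2.resize(im[210:310,210:310],None,fx=6,fy=6,interpolation=cv2.INTER_CUBIC))
E
```

```text
[ 0.61007351 -0.2399212   0.2069753 ] [-0.12682595  3.18313302 -1.82976999]
[[212.51160353 440.62127136]
 [182.43184249 332.29566693]
 [141.93222179 186.44524327]
 [254.77695445 405.35940165]]
```

View pics/g3.png

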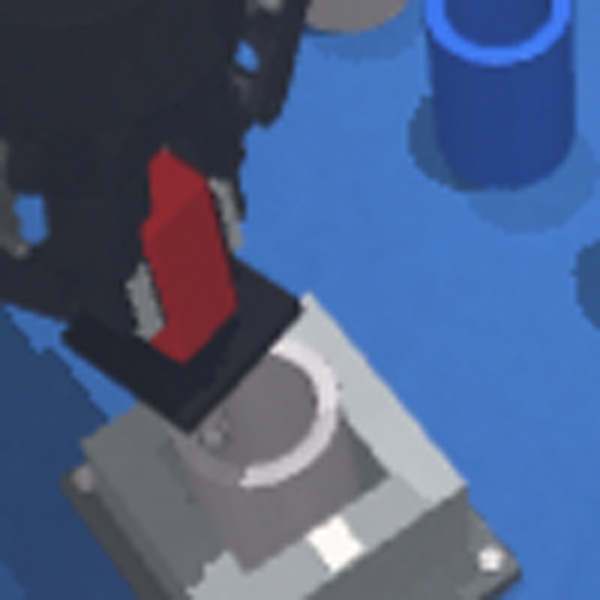

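The ball sits on the bore edge at crop (208,438), predicted (212,440), with the tool still upright in the jaws. I carry on round.

>>> step_arm(
  rows=[
    [0.0015, -0.0002, 0, 0, 0, 0],
    [0.0029, -0.0004, 0, 0, 0, 0],
    [0.0044, -0.0004, 0, 0, 0, 0],
    [0.0059, -0.0004, 0, 0, 0, 0],
    [0.0074, -0.0003, 0, 0, 0, 0],
  ],
)

```text
clock: 14.8
tcp_pos: [0.6142, -0.2407, 0.2072]
orientation: [-3.138, -0.144, 0.002]
contact_force: [-2.9, 4.6, -0.1]
grip_width: 0.0255
gripper_force: 34.8
```

>>> step_arm(
  rows=[
    [0.0015, 0.0002, 0, 0, 0, 0],
    [0.0029, 0.0004, 0, 0, 0, 0],
    [0.0044, 0.0007, 0, 0, 0, 0],
    [0.0058, 0.0011, 0, 0, 0, 0],
    [0.0072, 0.0016, 0, 0, 0, 0],
  ],
)

```text
clock: 15.22
tcp_pos: [0.619, -0.24, 0.2072]
orientation: [3.138, 0.144, -0.0]
contact_force: [-3.1, 2.7, -1.4]
grip_width: 0.0253
gripper_force: 34.8
```

>>> step_arm(
  rows=[
    [0.0014, 0.0005, 0, 0, 0, 0],
    [0.0027, 0.0012, 0, 0, 0, 0],
    [0.004, 0.0018, 0, 0, 0, 0],
    [0.0053, 0.0026, 0, 0, 0, 0],
    [0.0066, 0.0034, 0, 0, 0, 0],
  ],
)

```text
clock: 15.63
tcp_pos: [0.6232, -0.2381, 0.2076]
orientation: [3.137, 0.144, 0.001]
contact_force: [-2.5, 1.9, -0.8]
grip_width: 0.0259
gripper_force: 34.8
```

>>> step_arm(
  rows=[
    [0.0012, 0.0009, 0, 0, 0, 0],
    [0.0023, 0.0018, 0, 0, 0, 0],
    [0.0034, 0.0028, 0, 0, 0, 0],
    [0.0045, 0.0039, 0, 0, 0, 0],
    [0.0055, 0.005, 0, 0, 0, 0],
  ],
)

```text
clock: 16.05
tcp_pos: [0.6263, -0.2347, 0.2073]
orientation: [3.138, 0.145, -0.0]
contact_force: [-2.2, 0.7, -0.5]
grip_width: 0.0253
gripper_force: 34.7
```

>>> step_arm(
  rows=[
    [0.0009, 0.0012, 0, 0, 0, 0],
    [0.0018, 0.0024, 0, 0, 0, 0],
    [0.0026, 0.0036, 0, 0, 0, 0],
    [0.0033, 0.0049, 0, 0, 0, 0],
    [0.004, 0.0062, 0, 0, 0, 0],
  ],
)

```text
clock: 16.47
tcp_pos: [0.6288, -0.2308, 0.2074]
orientation: [3.138, 0.145, 0.0]
contact_force: [-2.8, -0.1, -2.1]
grip_width: 0.0257
gripper_force: 34.7
```

>>> step_arm(
  rows=[
    [0.0006, 0.0014, 0, 0, 0, 0],
    [0.0011, 0.0027, 0, 0, 0, 0],
    [0.0016, 0.0042, 0, 0, 0, 0],
    [0.0019, 0.0056, 0, 0, 0, 0],
    [0.0022, 0.0071, 0, 0, 0, 0],
  ],
)

```text
clock: 16.88
tcp_pos: [0.63, -0.2269, 0.2074]
orientation: [3.138, 0.144, 0.0]
contact_force: [-2.1, -2.0, -1.5]
grip_width: 0.0254
gripper_force: 34.7
```

>>> step_arm(
  rows=[
    [0.0002, 0.0015, 0, 0, 0, 0],
    [0.0004, 0.0029, 0, 0, 0, 0],
    [0.0004, 0.0044, 0, 0, 0, 0],
    [0.0004, 0.0059, 0, 0, 0, 0],
    [0.0003, 0.0074, 0, 0, 0, 0],
  ],
)

```text
clock: 17.3
tcp_pos: [0.6303, -0.222, 0.2074]
orientation: [3.138, 0.145, 0.0]
contact_force: [-1.4, -1.3, -2.1]
grip_width: 0.026
gripper_force: 34.7
```

>>> step_arm(
  rows=[
    [-0.0002, 0.0015, 0, 0, 0, 0],
    [-0.0004, 0.0029, 0, 0, 0, 0],
    [-0.0007, 0.0044, 0, 0, 0, 0],
    [-0.0011, 0.0058, 0, 0, 0, 0],
    [-0.0016, 0.0072, 0, 0, 0, 0],
  ],
)

```text
clock: 17.72
tcp_pos: [0.6295, -0.2182, 0.2076]
orientation: [3.138, 0.144, 0.001]
contact_force: [-1.3, -3.0, -1.7]
grip_width: 0.0255
gripper_force: 34.7
```

>>> step_arm(
  rows=[
    [-0.001, 0, 0.004, 0, 0, 0],
    [-0.002, 0, 0.01, 0, 0, 0],
    [-0.004, 0, 0.025, 0, 0, 0],
    [-0.004, 0, 0.05, 0, 0, 0],
    [-0.004, 0, 0.058, 0, 0, 0],
  ],
)

```text
clock: 18.13
tcp_pos: [0.6284, -0.2175, 0.2452]
orientation: [3.138, 0.145, 0.007]
contact_force: [0.4, -0.3, -0.6]
grip_width: 0.0255
gripper_force: 34.8
```

```bash
python3 - <<'E'
from h import *
f=[]
for i in range(6):
    eyes.grab_frame("top"); f.append(r.get_obs()["contact_force"])
print(np.round(f,1).tolist(),np.mean(f,0)); o=r.get_obs(); print(o["tcp_pos"],o["orientation"])
E
```

```text
[[0.3, 0.6, -1.6], [-0.6, -0.9, -1.8], [-0.5, -0.2, -2.1], [-0.3, -0.3, -1.6], [0.5, -0.2, -2.3], [-1.1, 0.7, -2.0]] [-0.25455134 -0.05905732 -1.89035773]
[ 0.62650632 -0.21759033  0.2414166 ] [-3.13777194e+00 -1.44855903e-01  1.71679288e-03]
```

Contact was present at every sample (about 2–5 N sideways, and 0 N once lifted). The full turn took about 10 s and ended roughly 30° past the mark. The tool goes back to its stand.

>>> step_arm(
  rows=[
    [-0.04, -0.028, 0.005, 0, 0, 0],
    [-0.09, -0.064, 0.005, 0, 0, 0],
    [-0.14, -0.1, 0.005, 0, 0, 0],
    [-0.19, -0.135, 0.005, 0, 0, 0],
    [-0.23, -0.163, 0.005, 0, 0, 0],
  ],
)

```text
clock: 18.85
tcp_pos: [0.4859, -0.3174, 0.2445]
orientation: [3.138, 0.142, -0.003]
contact_force: [-0.1, -0.3, -1.9]
grip_width: 0.0254
gripper_force: 34.6
```

>>> step_arm(
  rows=[
    [-0.04, -0.029, 0, 0, 0, 0],
    [-0.06, -0.043, 0, 0, 0, 0],
    [-0.068, -0.0487, 0, 0, 0, 0],
    [-0.068, -0.0487, 0, 0, 0, 0],
    [-0.068, -0.0487, 0, 0, 0, 0],
  ],
)

```text
clock: 19.27
tcp_pos: [0.449, -0.344, 0.245]
orientation: [-3.138, -0.146, -0.001]
contact_force: [0.7, 0.3, -1.6]
grip_width: 0.0254
gripper_force: 34.6
```

>>> step_arm(
  rows=[
    [0, 0, 0, 0, 0, 0],
    [0, 0, 0, 0, 0, 0],
    [0, 0, 0, 0, 0, 0],
    [0, 0, 0, 0, 0, 0],
    [0, 0, 0, 0, 0, 0],
  ],
)

```text
clock: 19.68
tcp_pos: [0.4485, -0.3445, 0.2451]
orientation: [-3.138, -0.146, -0.0]
contact_force: [0.7, 0.3, -1.7]
grip_width: 0.0254
gripper_force: 34.6
```

>>> step_arm(
  rows=[
    [-0.001, 0, -0.04, 0, 0, 0],
    [-0.001, 0, -0.09, 0, 0, 0],
    [-0.001, 0, -0.14, 0, 0, 0],
    [-0.001, 0, -0.17, 0, 0, 0],
    [-0.001, 0, -0.18, 0, 0, 0],
  ],
)

```text
clock: 20.1
tcp_pos: [0.4458, -0.3435, 0.134]
orientation: [-3.135, -0.145, 0.007]
contact_force: [-0.9, 0.0, -2.7]
grip_width: 0.0258
gripper_force: 34.5
```

>>> step_arm(
  rows=[
    [0, 0, -0.004, 0, 0, 0],
    [0, 0, -0.008, 0, 0, 0],
    [0, 0, -0.0105, 0, 0, 0],
    [0, 0, -0.0105, 0, 0, 0],
    [0, 0, -0.0105, 0, 0, 0],
  ],
)

```text
clock: 20.52
tcp_pos: [0.4481, -0.3452, 0.1319]
orientation: [3.137, 0.145, 0.002]
contact_force: [0.5, 0.1, -1.4]
grip_width: 0.0257
gripper_force: 34.5
```

>>> step_arm(
  rows=[
    [0, 0, 0, 0, 0, 0],
    [0, 0, 0, 0, 0, 0],
    [0, 0, 0, 0, 0, 0],
  ],
)

```text
clock: 20.77
tcp_pos: [0.4476, -0.3449, 0.1313]
orientation: [3.138, 0.145, 0.001]
contact_force: [-1.8, 0.6, -1.5]
grip_width: 0.0256
gripper_force: 34.5
```

>>> step_arm(
  rows=[
    [0, 0, -0.0015, 0, 0, 0],
    [0, 0, -0.0015, 0, 0, 0],
    [0, 0, -0.0015, 0, 0, 0],
    [0, 0, -0.0015, 0, 0, 0],
  ],
)

```text
clock: 21.1
tcp_pos: [0.4477, -0.345, 0.1304]
orientation: [3.138, 0.145, 0.001]
contact_force: [0.3, -0.4, 3.4]
grip_width: 0.0257
gripper_force: 35.2
```

>>> step_arm(
  rows=[
    [0, 0, 0, 0, 0, 0],
    [0, 0, 0, 0, 0, 0],
    [0, 0, 0, 0, 0, 0],
    [0, 0, 0, 0, 0, 0],
    [0, 0, 0, 0, 0, 0],
  ],
  jaw=0,
)

```text
clock: 21.52
tcp_pos: [0.4475, -0.3448, 0.1299]
orientation: [-3.138, -0.145, 0.0]
contact_force: [1.1, -0.4, 0.7]
grip_width: 0.0839
gripper_force: 0.0
```

>>> step_arm(
  rows=[
    [0, 0, 0, 0, 0, 0],
    [0, 0, 0, 0, 0, 0],
    [0, 0, 0, 0, 0, 0],
    [0, 0, 0, 0, 0, 0],
  ],
)

```text
clock: 21.85
tcp_pos: [0.4475, -0.3448, 0.13]
orientation: [3.138, 0.145, -0.0]
contact_force: [0.5, 0.5, 0.1]
grip_width: 0.0851
gripper_force: 0.0
```

>>> step_arm(
  rows=[
    [0, 0, 0.04, 0, 0, 0],
    [0, 0, 0.09, 0, 0, 0],
    [0, 0, 0.14, 0, 0, 0],
    [0, 0, 0.18, 0, 0, 0],
    [0, 0, 0.2, 0, 0, 0],
  ],
)

```text
clock: 22.27
tcp_pos: [0.4487, -0.3456, 0.2534]
orientation: [3.135, 0.144, 0.006]
contact_force: [0.8, -0.0, 0.3]
grip_width: 0.0854
gripper_force: 0.0
```

```bash
python3 - <<'E'
from h import *
s=grab("scene","s4"); t=grab("top","t4"); o=r.get_obs(); print(o["clock"],o["tcp_pos"],o["orientation"])
for name,xy,z in (("sA",(.4538,.065),.06),("sB",(.4506,-.0352),.06),("lA",(.6175,.0725),.085),("lB",(.647,-.053),.085),("work",(.6135,-.2237),.097)):
    print(name,*[(np.round(q[0],4),round(q[1],2)) for q in (ring("top",t,xy,z),ring("scene",s,xy,z))])
K=[]
for nm,lo,hi in (("yel",(22,110,90),(34,255,255)),("grn",(53,100,60),(77,255,255))):
    m=cv2.inRange(cv2.cvtColor(t,cv2.COLOR_BGR2HSV),lo,hi); c=max(cv2.findContours(m,0,cv2.CHAIN_APPROX_NONE)[0],key=cv2.contourArea)[:,0]
    print(nm,cv2.minAreaRect(back("top",c,.021).astype(np.float32)*1000))
# tray patches
a,X,Y=up("top",t,(.535,.285),.021,.15,.001); b,_,_=up("scene",s,(.535,.285),.021,.15,.001)
c,_,_=up("scene",s,(.447,-.345),.085,.075,.0005)
cv2.imwrite("pics/p4.png",cv2.resize(np.hstack([a,b,c]),None,fx=.88,fy=.88) if 0 else np.hstack([a[:301,20:281],b[:301,20:281],c[:301,:261]]))
E
```

```text
22.3667 [ 0.44853943 -0.3455806   0.25210856] [3.13561197 0.14434988 0.00570209]
sA (array([0.4238, 0.078 ]), 0.98) (array([0.4243, 0.079 ]), 0.9)
sB (array([ 0.4506, -0.0352]), 0.99) (array([ 0.4511, -0.0347]), 0.9)
lA (array([0.6175, 0.072 ]), 0.98) (array([0.618, 0.073]), 0.92)
lB (array([ 0.6465, -0.053 ]), 0.97) (array([ 0.6475, -0.0525]), 0.91)
work (array([ 0.6145, -0.2252]), 0.61) (array([ 0.6145, -0.2232]), 0.73)
yel ((513.2080078125, 345.42913818359375), (76.35626983642578, 216.8406524658203), 87.35125732421875)
grn ((552.14013671875, 226.7884979248047), (214.87362670898438, 72.6741714477539), 1.722083568572998)
```

View pics/p4.png

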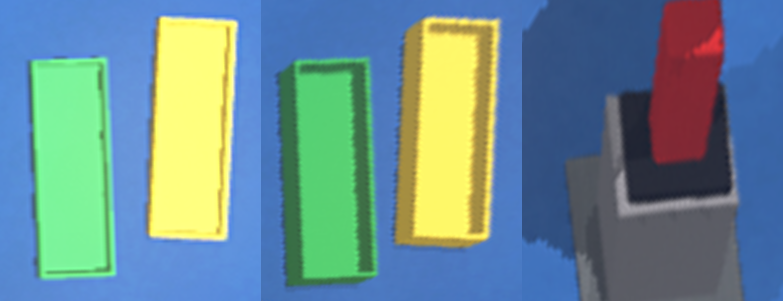

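The tool hangs in its stand again and is released (right panel). The rings show short_a has been knocked to (0.424, 0.0785) and the others are unchanged. I refine the tray poses with a silhouette fit before placing.

```bash
cat >> h.py <<'E'
def tray(mask,n,x0):
    """x,y,yaw of a 218x74x21 mm box by silhouette fit"""
    from scipy.optimize import minimize
    S=8; m=mask.astype(np.float32)
    def cost(p):
        c,s=np.cos(p[2]),np.sin(p[2])
        P=[[p[0]+c*a-s*b,p[1]+s*a+c*b,z] for a in(-.109,.109) for b in(-.037,.037) for z in(0,.021)]
        h=cv2.convexHull(((proj(n,P)+.5)*S).astype(np.float32)).astype(np.int32)
        I=np.zeros((400*S,640*S),np.uint8); cv2.fillConvexPoly(I,h,1)
        return float(np.abs(cv2.resize(I.astype(np.float32),(640,400),interpolation=cv2.INTER_AREA)-m).sum())
    q=minimize(cost,x0,method="Nelder-Mead",options=dict(initial_simplex=np.array(x0)+np.array([[0,0,0],[.008,0,0],[0,.008,0],[0,0,.04]]),xatol=2e-4,fatol=.2,maxiter=70))
    return np.round(q.x,4),round(q.fun,1),m.sum()
E
python3 - <<'E'
from h import *
for nm,lo,hi,x0 in (("yel",(20,90,60),(35,255,255),(.514,.348,.04)),("grn",(50,80,40),(80,255,255),(.5525,.228,.035))):
    for n in("top","scene"):
        im=cv2.imread("pics/t4.png" if n=="top" else "pics/s4.png")
        m=cv2.inRange(cv2.cvtColor(im,cv2.COLOR_BGR2HSV),lo,hi); k,l,st,_=cv2.connectedComponentsWithStats(m); m=l==1+np.argmax(st[1:,4])
        print(nm,n,tray(m,n,x0))
E
```

```text
yel top (array([ 0.5132,  0.3482, -0.0439]), np.float64(64.8), np.float32(2020.0))
yel scene (array([ 0.5132,  0.35  , -0.0483]), np.float64(57.5), np.float32(1761.0))
grn top (array([0.5524, 0.2288, 0.0404]), np.float64(56.2), np.float32(1978.0))
grn scene (array([0.5523, 0.2302, 0.0366]), np.float64(60.0), np.float32(2065.0))
```

Trays from both cameras:
- Yellow: (0.513, 0.349), yaw -2.6°.
- Green: (0.552, 0.2295), yaw +2.2°.

I pick up short_b first.

>>> step_arm(
  rows=[
    [0.001, 0.04, 0, 0, 0, 0],
    [0.001, 0.1, 0, 0, 0, 0],
    [0.002, 0.16, 0, 0, 0, 0],
    [0.002, 0.22, 0, 0, 0, 0],
    [0.0025, 0.28, 0, 0, 0, 0],
  ],
  jaw=0,
  squeeze=60,
)

```text
clock: 22.78
tcp_pos: [0.4476, -0.175, 0.248]
orientation: [-3.137, -0.144, 0.005]
contact_force: [0.6, 0.4, 0.1]
grip_width: 0.0855
gripper_force: 0.0
```

>>> step_arm(
  rows=[
    [0, 0.06, 0, 0, 0, 0],
    [0.001, 0.12, 0, 0, 0, 0],
    [0.002, 0.18, 0, 0, 0, 0],
    [0.0025, 0.22, 0, 0, 0, 0],
    [0.0025, 0.2367, 0, 0, 0, 0],
  ],
)

```text
clock: 23.2
tcp_pos: [0.4494, -0.0308, 0.2484]
orientation: [-3.136, -0.153, 0.004]
contact_force: [0.2, 0.7, -0.8]
grip_width: 0.085
gripper_force: 0.0
```

>>> step_arm(
  rows=[
    [0, 0, -0.05, 0, 0, 0],
    [0, 0, -0.1, 0, 0, 0],
    [0, 0, -0.14, 0, 0, 0],
    [0, 0, -0.16, 0, 0, 0],
    [0, 0, -0.16, 0, 0, 0],
  ],
)

```text
clock: 23.62
tcp_pos: [0.4474, -0.0356, 0.1501]
orientation: [-3.138, -0.144, 0.012]
contact_force: [0.2, -0.6, -0.1]
grip_width: 0.0854
gripper_force: 0.0
```

>>> step_arm(
  rows=[
    [0, 0, 0, 0, 0, 0],
    [0, 0, 0, 0, 0, 0],
    [0, 0, 0, 0, 0, 0],
    [0, 0, 0, 0, 0, 0],
    [0, 0, 0, 0, 0, 0],
  ],
)

```text
clock: 24.03
tcp_pos: [0.451, -0.0349, 0.1547]
orientation: [3.138, 0.144, 0.003]
contact_force: [0.5, 0.2, 0.9]
grip_width: 0.0858
gripper_force: 0.0
```

>>> step_arm(
  rows=[
    [0, 0, -0.05, 0, 0, 0],
    [0, 0, -0.1, 0, 0, 0],
    [0, 0, -0.15, 0, 0, 0],
    [0, 0, -0.18, 0, 0, 0],
    [0, 0, -0.191, 0, 0, 0],
  ],
)

```text
clock: 24.45
tcp_pos: [0.4491, -0.0348, 0.0374]
orientation: [-3.138, -0.145, 0.005]
contact_force: [-0.6, 0.7, 0.2]
grip_width: 0.0855
gripper_force: 0.0
```

>>> step_arm(
  rows=[
    [0, 0, 0, 0, 0, 0],
    [0, 0, 0, 0, 0, 0],
    [0, 0, 0, 0, 0, 0],
  ],
)

```text
clock: 24.7
tcp_pos: [0.4516, -0.0348, 0.0407]
orientation: [3.138, 0.145, 0.004]
contact_force: [0.6, -0.7, 0.1]
grip_width: 0.0854
gripper_force: 0.0
```

>>> step_arm(
  rows=[
    [0, 0, 0, 0, 0, 0],
    [0, 0, 0, 0, 0, 0],
    [0, 0, 0, 0, 0, 0],
    [0, 0, 0, 0, 0, 0],
    [0, 0, 0, 0, 0, 0],
  ],
  jaw=1,
  squeeze=60,
)

```text
clock: 25.12
tcp_pos: [0.4512, -0.035, 0.0407]
orientation: [3.138, 0.144, 0.003]
contact_force: [-3.3, 0.1, 12.2]
grip_width: 0.0548
gripper_force: 60.9
```

>>> step_arm(
  rows=[
    [0, 0, 0, 0, 0, 0],
    [0, 0, 0, 0, 0, 0],
    [0, 0, 0, 0, 0, 0],
  ],
)

```text
clock: 25.37
tcp_pos: [0.4512, -0.035, 0.0407]
orientation: [3.138, 0.143, 0.003]
contact_force: [-2.0, -0.2, 13.2]
grip_width: 0.0548
gripper_force: 60.9
```

>>> step_arm(
  rows=[
    [0, 0, 0.02, 0, 0, 0],
    [0, 0, 0.06, 0, 0, 0],
    [0, 0, 0.11, 0, 0, 0],
    [0, 0, 0.16, 0, 0, 0],
    [0, 0, 0.1917, 0, 0, 0],
  ],
)

```text
clock: 25.78
tcp_pos: [0.4506, -0.0348, 0.1568]
orientation: [3.138, 0.145, 0.003]
contact_force: [0.9, -0.3, -5.5]
grip_width: 0.0549
gripper_force: 65.4
```

>>> step_arm(
  rows=[
    [0.01, 0.034, 0, 0, 0, 0],
    [0.028, 0.09, 0, 0, 0, 0],
    [0.046, 0.15, 0, 0, 0, 0],
    [0.064, 0.21, 0, 0, 0, 0],
    [0.083, 0.27, 0, 0, 0, 0],
  ],
)

```text
clock: 26.2
tcp_pos: [0.4997, 0.1282, 0.1542]
orientation: [3.138, 0.143, -0.002]
contact_force: [0.1, -1.0, -5.3]
grip_width: 0.0546
gripper_force: 65.3
```

>>> step_arm(
  rows=[
    [0.018, 0.06, 0, 0, 0, 0],
    [0.037, 0.12, 0, 0, 0, 0],
    [0.055, 0.18, 0, 0, 0, 0],
    [0.074, 0.24, 0, 0, 0, 0],
    [0.09, 0.29, 0, 0, 0, 0],
  ],
)

```text
clock: 26.62
tcp_pos: [0.5537, 0.3037, 0.1538]
orientation: [-3.138, -0.147, 0.002]
contact_force: [0.8, -0.2, -4.1]
grip_width: 0.055
gripper_force: 65.3
```

>>> step_arm(
  rows=[
    [0.015, 0.05, 0, 0, 0, 0],
    [0.022, 0.076, 0, 0, 0, 0],
    [0.022, 0.076, 0, 0, 0, 0],
    [0.022, 0.076, 0, 0, 0, 0],
    [0.022, 0.076, 0, 0, 0, 0],
  ],
)

```text
clock: 27.03
tcp_pos: [0.5669, 0.3451, 0.1534]
orientation: [3.136, 0.144, -0.003]
contact_force: [-1.0, -0.1, -5.4]
grip_width: 0.0551
gripper_force: 65.4
```

>>> step_arm(
  rows=[
    [0, 0, -0.03, 0, 0, 0],
    [0, 0, -0.07, 0, 0, 0],
    [0, 0, -0.1, 0, 0, 0],
    [0, 0, -0.1, 0, 0, 0],
    [0, 0, -0.1, 0, 0, 0],
  ],
)

```text
clock: 27.45
tcp_pos: [0.567, 0.3446, 0.0936]
orientation: [3.136, 0.142, -0.004]
contact_force: [-0.3, -0.2, -4.4]
grip_width: 0.055
gripper_force: 65.5
```

>>> step_arm(
  rows=[
    [0, 0, 0, 0, 0, 0],
    [0, 0, 0, 0, 0, 0],
    [0, 0, 0, 0, 0, 0],
  ],
)

```text
clock: 27.7
tcp_pos: [0.5683, 0.3472, 0.0961]
orientation: [-3.137, -0.144, -0.003]
contact_force: [0.1, -0.5, -5.3]
grip_width: 0.0551
gripper_force: 65.5
```

>>> step_arm(
  rows=[
    [0, 0, -0.03, 0, 0, 0],
    [0, 0, -0.06, 0, 0, 0],
    [0, 0, -0.074, 0, 0, 0],
    [0, 0, -0.079, 0, 0, 0],
    [0, 0, -0.081, 0, 0, 0],
  ],
)

```text
clock: 28.12
tcp_pos: [0.5673, 0.3466, 0.0469]
orientation: [3.137, 0.145, -0.001]
contact_force: [-3.4, -3.0, 7.6]
grip_width: 0.055
gripper_force: 66.5
```

>>> step_arm(
  rows=[
    [0, 0, 0, 0, 0, 0],
    [0, 0, 0, 0, 0, 0],
    [0, 0, 0, 0, 0, 0],
  ],
)

```text
clock: 28.37
tcp_pos: [0.568, 0.3472, 0.0469]
orientation: [-3.138, -0.145, -0.002]
contact_force: [-1.6, -2.3, 1.1]
grip_width: 0.0551
gripper_force: 66.1
```

>>> step_arm(
  rows=[
    [0, 0, 0, 0, 0, 0],
    [0, 0, 0, 0, 0, 0],
    [0, 0, 0, 0, 0, 0],
    [0, 0, 0, 0, 0, 0],
    [0, 0, 0, 0, 0, 0],
  ],
  jaw=0,
)

```text
clock: 28.78
tcp_pos: [0.5677, 0.347, 0.046]
orientation: [-3.138, -0.145, -0.001]
contact_force: [-0.9, -0.5, 0.6]
grip_width: 0.0855
gripper_force: 0.0
```

>>> step_arm(
  rows=[
    [0, 0, 0.03, 0, 0, 0],
    [0, 0, 0.08, 0, 0, 0],
    [0, 0, 0.14, 0, 0, 0],
    [0, 0, 0.2, 0, 0, 0],
    [0, 0, 0.25, 0, 0, 0],
  ],
)

```text
clock: 29.2
tcp_pos: [0.5678, 0.3472, 0.1985]
orientation: [-3.137, -0.145, -0.002]
contact_force: [-0.2, 0.6, -0.4]
grip_width: 0.085
gripper_force: 0.0
```

```bash
cat > chk.py <<'E'
from h import *
def chk(tag,L):
    s=grab("scene","s"+tag); t=grab("top","t"+tag); o=r.get_obs(); print(o["clock"],o["tcp_pos"])
    for name,xy,z in L: print(name,*[(np.round(q[0],4).tolist(),round(q[1],2)) for q in (ring("top",t,xy,z),ring("scene",s,xy,z))])
E
python3 -c "
from chk import *
chk('5',[('sA',(.424,.0785),.06),('sBplaced',(.568,.3470),.066),('lA',(.6175,.0725),.085),('lB',(.647,-.053),.085),('work',(.6135,-.2237),.097)])"
```

```text
29.3 [0.57025661 0.34914855 0.20246447]
sA ([0.424, 0.078], 0.98) ([0.4245, 0.079], 0.85)
sBplaced ([0.5675, 0.3465], 0.51) ([0.568, 0.3475], 0.78)
lA ([0.6175, 0.072], 0.98) ([0.618, 0.073], 0.9)
lB ([0.6465, -0.053], 0.98) ([0.6475, -0.0525], 0.91)
work ([0.6145, -0.2252], 0.62) ([0.6145, -0.2232], 0.73)
```

>>> step_arm(
  rows=[
    [-0.02, -0.037, 0, 0, 0, 0],
    [-0.05, -0.093, 0, 0, 0, 0],
    [-0.08, -0.149, 0, 0, 0, 0],
    [-0.11, -0.205, 0, 0, 0, 0],
    [-0.14, -0.261, 0, 0, 0, 0],
  ],
)

```text
clock: 29.72
tcp_pos: [0.4822, 0.1886, 0.1952]
orientation: [3.138, 0.145, -0.001]
contact_force: [0.5, -0.9, 0.2]
grip_width: 0.0857
gripper_force: 0.0
```

>>> step_arm(
  rows=[
    [-0.03, -0.056, 0, 0, 0, 0],
    [-0.06, -0.112, 0, 0, 0, 0],
    [-0.085, -0.16, 0, 0, 0, 0],
    [-0.0997, -0.1868, 0, 0, 0, 0],
    [-0.0997, -0.1868, 0, 0, 0, 0],
  ],
)

```text
clock: 30.13
tcp_pos: [0.4212, 0.0738, 0.1951]
orientation: [3.136, 0.137, -0.004]
contact_force: [-0.0, -0.1, 0.1]
grip_width: 0.0853
gripper_force: 0.0
```

>>> step_arm(
  rows=[
    [0, 0, -0.04, 0, 0, 0],
    [0, 0, -0.08, 0, 0, 0],
    [0, 0, -0.1, 0, 0, 0],
    [0, 0, -0.1, 0, 0, 0],
    [0, 0, -0.1, 0, 0, 0],
  ],
)

```text
clock: 30.55
tcp_pos: [0.4235, 0.0787, 0.1354]
orientation: [-3.138, -0.146, 0.002]
contact_force: [1.2, -0.2, 0.1]
grip_width: 0.0852
gripper_force: 0.0
```

>>> step_arm(
  rows=[
    [0, 0, 0, 0, 0, 0],
    [0, 0, 0, 0, 0, 0],
    [0, 0, 0, 0, 0, 0],
  ],
)

```text
clock: 30.8
tcp_pos: [0.4244, 0.0784, 0.1367]
orientation: [-3.138, -0.145, -0.003]
contact_force: [-0.2, 0.2, -0.2]
grip_width: 0.0855
gripper_force: 0.0
```

>>> step_arm(
  rows=[
    [0, 0, -0.05, 0, 0, 0],
    [0, 0, -0.1, 0, 0, 0],
    [0, 0, -0.14, 0, 0, 0],
    [0, 0, -0.155, 0, 0, 0],
    [0, 0, -0.161, 0, 0, 0],
  ],
)

```text
clock: 31.22
tcp_pos: [0.4231, 0.078, 0.0383]
orientation: [3.138, 0.145, -0.003]
contact_force: [-0.0, -0.1, -0.4]
grip_width: 0.0857
gripper_force: 0.0
```

>>> step_arm(
  rows=[
    [0, 0, 0, 0, 0, 0],
    [0, 0, 0, 0, 0, 0],
    [0, 0, 0, 0, 0, 0],
  ],
)

```text
clock: 31.47
tcp_pos: [0.4247, 0.0784, 0.0405]
orientation: [-3.138, -0.144, -0.004]
contact_force: [0.3, -0.5, -0.9]
grip_width: 0.085
gripper_force: 0.0
```

>>> step_arm(
  rows=[
    [0, 0, 0, 0, 0, 0],
    [0, 0, 0, 0, 0, 0],
    [0, 0, 0, 0, 0, 0],
    [0, 0, 0, 0, 0, 0],
    [0, 0, 0, 0, 0, 0],
  ],
  jaw=1,
)

```text
clock: 31.88
tcp_pos: [0.4242, 0.0783, 0.0402]
orientation: [3.138, 0.144, 0.002]
contact_force: [-2.8, -0.3, 12.2]
grip_width: 0.0542
gripper_force: 61.0
```

>>> step_arm(
  rows=[
    [0, 0, 0, 0, 0, 0],
    [0, 0, 0, 0, 0, 0],
  ],
)

```text
clock: 32.05
tcp_pos: [0.4242, 0.0782, 0.0403]
orientation: [3.138, 0.144, 0.002]
contact_force: [-2.5, -0.3, 13.1]
grip_width: 0.0546
gripper_force: 61.0
```

>>> step_arm(
  rows=[
    [0, 0, 0.02, 0, 0, 0],
    [0, 0, 0.06, 0, 0, 0],
    [0, 0, 0.1, 0, 0, 0],
    [0, 0, 0.14, 0, 0, 0],
    [0, 0, 0.16, 0, 0, 0],
  ],
)

```text
clock: 32.47
tcp_pos: [0.4241, 0.0782, 0.1373]
orientation: [-3.138, -0.145, -0.003]
contact_force: [0.6, -0.5, -4.7]
grip_width: 0.0544
gripper_force: 65.5
```

>>> step_arm(
  rows=[
    [0.004, 0.034, 0, 0, 0, 0],
    [0.011, 0.09, 0, 0, 0, 0],
    [0.018, 0.15, 0, 0, 0, 0],
    [0.026, 0.21, 0, 0, 0, 0],
    [0.033, 0.27, 0, 0, 0, 0],
  ],
)

```text
clock: 32.88
tcp_pos: [0.443, 0.241, 0.1349]
orientation: [3.137, 0.143, -0.001]
contact_force: [1.5, -0.3, -5.0]
grip_width: 0.0542
gripper_force: 65.4
```

>>> step_arm(
  rows=[
    [0.008, 0.06, 0, 0, 0, 0],
    [0.015, 0.12, 0, 0, 0, 0],
    [0.021, 0.165, 0, 0, 0, 0],
    [0.024, 0.1857, 0, 0, 0, 0],
    [0.024, 0.1857, 0, 0, 0, 0],
  ],
)

```text
clock: 33.3
tcp_pos: [0.4567, 0.3553, 0.1349]
orientation: [-3.136, -0.151, 0.001]
contact_force: [1.0, -0.0, -4.4]
grip_width: 0.0538
gripper_force: 65.4
```

>>> step_arm(
  rows=[
    [0, 0, -0.03, 0, 0, 0],
    [0, 0, -0.07, 0, 0, 0],
    [0, 0, -0.07, 0, 0, 0],
    [0, 0, -0.07, 0, 0, 0],
    [0, 0, -0.07, 0, 0, 0],
  ],
)

```text
clock: 33.72
tcp_pos: [0.4581, 0.3508, 0.0938]
orientation: [3.138, 0.143, -0.0]
contact_force: [0.6, -0.2, -4.4]
grip_width: 0.0544
gripper_force: 65.8
```

>>> step_arm(
  rows=[
    [0, 0, 0, 0, 0, 0],
    [0, 0, 0, 0, 0, 0],
    [0, 0, 0, 0, 0, 0],
  ],
)

```text
clock: 33.97
tcp_pos: [0.4584, 0.3518, 0.0942]
orientation: [-3.137, -0.144, -0.002]
contact_force: [-0.3, 0.8, -3.9]
grip_width: 0.0546
gripper_force: 65.8
```

>>> step_arm(
  rows=[
    [0, 0, -0.03, 0, 0, 0],
    [0, 0, -0.06, 0, 0, 0],
    [0, 0, -0.073, 0, 0, 0],
    [0, 0, -0.077, 0, 0, 0],
    [0, 0, -0.079, 0, 0, 0],
  ],
)

```text
clock: 34.38
tcp_pos: [0.4574, 0.3511, 0.0464]
orientation: [3.137, 0.145, -0.002]
contact_force: [-5.5, -4.3, 10.1]
grip_width: 0.0542
gripper_force: 67.1
```

>>> step_arm(
  rows=[
    [0, 0, 0, 0, 0, 0],
    [0, 0, 0, 0, 0, 0],
    [0, 0, 0, 0, 0, 0],
  ],
)

```text
clock: 34.63
tcp_pos: [0.4583, 0.352, 0.0464]
orientation: [-3.137, -0.145, -0.002]
contact_force: [-1.5, 0.6, -2.4]
grip_width: 0.0544
gripper_force: 66.1
```

>>> step_arm(
  rows=[
    [0, 0, 0, 0, 0, 0],
    [0, 0, 0, 0, 0, 0],
    [0, 0, 0, 0, 0, 0],
    [0, 0, 0, 0, 0, 0],
    [0, 0, 0, 0, 0, 0],
  ],
  jaw=0,
)

```text
clock: 35.05
tcp_pos: [0.4581, 0.3517, 0.0461]
orientation: [-3.138, -0.145, -0.001]
contact_force: [-0.1, -0.5, -0.4]
grip_width: 0.0853
gripper_force: 0.0
```

>>> step_arm(
  rows=[
    [0, 0, 0.03, 0, 0, 0],
    [0, 0, 0.08, 0, 0, 0],
    [0, 0, 0.14, 0, 0, 0],
    [0, 0, 0.2, 0, 0, 0],
    [0, 0, 0.24, 0, 0, 0],
  ],
)

```text
clock: 35.47
tcp_pos: [0.4585, 0.3524, 0.1933]
orientation: [-3.136, -0.145, -0.004]
contact_force: [0.5, 1.6, 0.2]
grip_width: 0.0853
gripper_force: 0.0
```

>>> step_arm(
  rows=[
    [0, 0, 0, 0, 0, 0],
    [0, 0, 0, 0, 0, 0],
  ],
)

```text
clock: 35.63
tcp_pos: [0.4586, 0.3522, 0.1915]
orientation: [-3.136, -0.144, -0.005]
contact_force: [0.0, -0.2, -1.2]
grip_width: 0.0856
gripper_force: 0.0
```

>>> step_arm(
  rows=[
    [0.02, -0.035, 0, 0, 0, 0],
    [0.05, -0.0875, 0, 0, 0, 0],
    [0.08, -0.14, 0, 0, 0, 0],
    [0.11, -0.193, 0, 0, 0, 0],
    [0.14, -0.245, 0, 0, 0, 0],
  ],
  squeeze=75,
)

```text
clock: 36.05
tcp_pos: [0.5415, 0.2024, 0.188]
orientation: [3.137, 0.145, -0.004]
contact_force: [0.6, 0.1, 0.7]
grip_width: 0.0852
gripper_force: 0.0
```

>>> step_arm(
  rows=[
    [0.03, -0.053, 0, 0, 0, 0],
    [0.06, -0.105, 0, 0, 0, 0],
    [0.09, -0.158, 0, 0, 0, 0],
    [0.115, -0.201, 0, 0, 0, 0],
    [0.1258, -0.2205, 0, 0, 0, 0],
  ],
)

```text
clock: 36.47
tcp_pos: [0.6183, 0.0663, 0.1877]
orientation: [3.136, 0.135, -0.004]
contact_force: [-0.4, -0.2, -1.0]
grip_width: 0.0853
gripper_force: 0.0
```

>>> step_arm(
  rows=[
    [0, 0, 0, 0, 0, 0],
    [0, 0, -0.03, 0, 0, 0],
    [0, 0, -0.06, 0, 0, 0],
    [0, 0, -0.06, 0, 0, 0],
    [0, 0, -0.06, 0, 0, 0],
  ],
)

```text
clock: 36.88
tcp_pos: [0.6155, 0.0739, 0.1524]
orientation: [-3.138, -0.148, 0.006]
contact_force: [0.3, -0.4, 0.0]
grip_width: 0.0851
gripper_force: 0.0
```

>>> step_arm(
  rows=[
    [0, 0, 0, 0, 0, 0],
    [0, 0, 0, 0, 0, 0],
    [0, 0, 0, 0, 0, 0],
  ],
)

```text
clock: 37.13
tcp_pos: [0.6178, 0.0728, 0.1549]
orientation: [-3.138, -0.145, -0.003]
contact_force: [-0.2, 0.4, 0.1]
grip_width: 0.0854
gripper_force: 0.0
```

>>> step_arm(
  rows=[
    [0, 0, -0.05, 0, 0, 0],
    [0, 0, -0.1, 0, 0, 0],
    [0, 0, -0.14, 0, 0, 0],
    [0, 0, -0.153, 0, 0, 0],
    [0, 0, -0.158, 0, 0, 0],
  ],
)

```text
clock: 37.55
tcp_pos: [0.6165, 0.0721, 0.0579]
orientation: [3.138, 0.145, -0.004]
contact_force: [-0.0, 0.5, 0.1]
grip_width: 0.0856
gripper_force: 0.0
```

>>> step_arm(
  rows=[
    [0, 0, 0, 0, 0, 0],
    [0, 0, 0, 0, 0, 0],
    [0, 0, 0, 0, 0, 0],
  ],
)

```text
clock: 37.8
tcp_pos: [0.6187, 0.0725, 0.0608]
orientation: [-3.138, -0.145, -0.005]
contact_force: [-0.1, -0.0, 0.6]
grip_width: 0.0855
gripper_force: 0.0
```

>>> step_arm(
  rows=[
    [0, 0, 0, 0, 0, 0],
    [0, 0, 0, 0, 0, 0],
    [0, 0, 0, 0, 0, 0],
    [0, 0, 0, 0, 0, 0],
    [0, 0, 0, 0, 0, 0],
  ],
  jaw=1,
)

```text
clock: 38.22
tcp_pos: [0.6179, 0.0725, 0.0604]
orientation: [-3.138, -0.144, -0.002]
contact_force: [-2.6, -0.3, 7.4]
grip_width: 0.0552
gripper_force: 78.2
```

>>> step_arm(
  rows=[
    [0, 0, 0, 0, 0, 0],
    [0, 0, 0, 0, 0, 0],
  ],
)

```text
clock: 38.38
tcp_pos: [0.6179, 0.0724, 0.0604]
orientation: [-3.138, -0.144, -0.002]
contact_force: [-1.8, 0.3, 7.5]
grip_width: 0.055
gripper_force: 78.2
```

>>> step_arm(
  rows=[
    [0, 0, 0.02, 0, 0, 0],
    [0, 0, 0.05, 0, 0, 0],
    [0, 0, 0.08, 0, 0, 0],
    [0, 0, 0.11, 0, 0, 0],
    [0, 0, 0.12, 0, 0, 0],
  ],
)

```text
clock: 38.8
tcp_pos: [0.618, 0.0723, 0.1334]
orientation: [-3.138, -0.145, -0.004]
contact_force: [0.2, 0.7, -6.7]
grip_width: 0.0551
gripper_force: 81.2
```

>>> step_arm(
  rows=[
    [0, 0.03, 0, 0, 0, 0],
    [0, 0.09, 0, 0, 0, 0],
    [0, 0.15, 0, 0, 0, 0],
    [0, 0.21, 0, 0, 0, 0],
    [0, 0.25, 0, 0, 0, 0],
  ],
)

```text
clock: 39.22
tcp_pos: [0.6156, 0.2268, 0.1303]
orientation: [-3.136, -0.15, 0.003]
contact_force: [-0.5, 0.7, -6.1]
grip_width: 0.0548
gripper_force: 81.3
```

>>> step_arm(
  rows=[
    [0.0005, 0.015, 0, 0, 0, 0],
    [0.0005, 0.015, 0, 0, 0, 0],
    [0.0005, 0.015, -0.03, 0, 0, 0],
    [0.0005, 0.015, -0.04, 0, 0, 0],
    [0.0005, 0.015, -0.04, 0, 0, 0],
  ],
)

```text
clock: 39.63
tcp_pos: [0.6159, 0.2283, 0.1041]
orientation: [3.135, 0.142, -0.009]
contact_force: [-1.0, -0.6, -7.1]
grip_width: 0.0548
gripper_force: 81.3
```

>>> step_arm(
  rows=[
    [0, 0, 0, 0, 0, 0],
    [0, 0, 0, 0, 0, 0],
    [0, 0, 0, 0, 0, 0],
  ],
)

```text
clock: 39.88
tcp_pos: [0.6182, 0.2309, 0.1077]
orientation: [-3.138, -0.143, -0.002]
contact_force: [0.8, 0.5, -6.6]
grip_width: 0.0549
gripper_force: 81.4
```

>>> step_arm(
  rows=[
    [0, 0.0015, -0.03, 0, 0, 0],
    [0, 0.0015, -0.055, 0, 0, 0],
    [0, 0.0015, -0.063, 0, 0, 0],
    [0, 0.0015, -0.0665, 0, 0, 0],
    [0, 0.0015, -0.0685, 0, 0, 0],
  ],
)

```text
clock: 40.3
tcp_pos: [0.618, 0.2321, 0.0665]
orientation: [-3.138, -0.144, -0.001]
contact_force: [-2.5, -2.1, 1.1]
grip_width: 0.0552
gripper_force: 82.2
```

>>> step_arm(
  rows=[
    [0, 0, 0, 0, 0, 0],
    [0, 0, 0, 0, 0, 0],
    [0, 0, 0, 0, 0, 0],
  ],
)

```text
clock: 40.55
tcp_pos: [0.6182, 0.2324, 0.0667]
orientation: [-3.138, -0.145, -0.002]
contact_force: [1.0, -0.6, -6.3]
grip_width: 0.0552
gripper_force: 81.4
```

>>> step_arm(
  rows=[
    [0, 0, 0, 0, 0, 0],
    [0, 0, 0, 0, 0, 0],
    [0, 0, 0, 0, 0, 0],
    [0, 0, 0, 0, 0, 0],
    [0, 0, 0, 0, 0, 0],
  ],
  jaw=0,
)

```text
clock: 40.97
tcp_pos: [0.6181, 0.2324, 0.0665]
orientation: [-3.138, -0.145, -0.002]
contact_force: [0.4, 0.2, -0.7]
grip_width: 0.0852
gripper_force: 0.0
```

>>> step_arm(
  rows=[
    [0, 0, 0.03, 0, 0, 0],
    [0, 0, 0.08, 0, 0, 0],
    [0, 0, 0.14, 0, 0, 0],
    [0, 0, 0.19, 0, 0, 0],
    [0, 0, 0.22, 0, 0, 0],
  ],
)

```text
clock: 41.38
tcp_pos: [0.619, 0.233, 0.2022]
orientation: [-3.136, -0.145, -0.008]
contact_force: [0.7, -0.2, 0.2]
grip_width: 0.0854
gripper_force: 0.0
```

>>> step_arm(
  rows=[
    [0, 0, 0, 0, 0, 0],
    [0, 0, 0, 0, 0, 0],
  ],
)

```text
clock: 41.55
tcp_pos: [0.6183, 0.2325, 0.1994]
orientation: [-3.137, -0.144, -0.004]
contact_force: [0.1, 0.1, -0.6]
grip_width: 0.0854
gripper_force: 0.0
```

>>> step_arm(
  rows=[
    [0.003, -0.03, 0, 0, 0, 0],
    [0.009, -0.09, 0, 0, 0, 0],
    [0.015, -0.15, 0, 0, 0, 0],
    [0.021, -0.21, 0, 0, 0, 0],
    [0.028, -0.275, 0, 0, 0, 0],
  ],
)

```text
clock: 41.97
tcp_pos: [0.6334, 0.0661, 0.1961]
orientation: [-3.138, -0.147, 0.004]
contact_force: [0.8, -0.2, 0.0]
grip_width: 0.0852
gripper_force: 0.0
```

>>> step_arm(
  rows=[
    [0.006, -0.06, 0, 0, 0, 0],
    [0.012, -0.12, 0, 0, 0, 0],
    [0.018, -0.18, 0, 0, 0, 0],
    [0.02, -0.2003, 0, 0, 0, 0],
    [0.02, -0.2003, 0, 0, 0, 0],
  ],
)

```text
clock: 42.38
tcp_pos: [0.6455, -0.0592, 0.196]
orientation: [3.136, 0.132, -0.005]
contact_force: [-0.1, 0.4, -0.0]
grip_width: 0.0854
gripper_force: 0.0
```

>>> step_arm(
  rows=[
    [0, 0, 0, 0, 0, 0],
    [0, 0, -0.03, 0, 0, 0],
    [0, 0, -0.07, 0, 0, 0],
    [0, 0, -0.07, 0, 0, 0],
    [0, 0, -0.07, 0, 0, 0],
  ],
)

```text
clock: 42.8
tcp_pos: [0.6451, -0.0505, 0.1545]
orientation: [-3.137, -0.15, 0.006]
contact_force: [0.0, 0.1, 0.5]
grip_width: 0.086
gripper_force: 0.0
```

>>> step_arm(
  rows=[
    [0, 0, 0, 0, 0, 0],
    [0, 0, 0, 0, 0, 0],
    [0, 0, 0, 0, 0, 0],
  ],
)

```text
clock: 43.05
tcp_pos: [0.6473, -0.0526, 0.1573]
orientation: [3.138, 0.146, 0.003]
contact_force: [-0.6, -0.4, -0.5]
grip_width: 0.0854
gripper_force: 0.0
```

>>> step_arm(
  rows=[
    [0, 0, -0.05, 0, 0, 0],
    [0, 0, -0.1, 0, 0, 0],
    [0, 0, -0.14, 0, 0, 0],
    [0, 0, -0.156, 0, 0, 0],
    [0, 0, -0.162, 0, 0, 0],
  ],
)

```text
clock: 43.47
tcp_pos: [0.6456, -0.053, 0.0574]
orientation: [-3.138, -0.145, 0.004]
contact_force: [0.3, 0.4, 0.0]
grip_width: 0.0853
gripper_force: 0.0
```

>>> step_arm(
  rows=[
    [0, 0, 0, 0, 0, 0],
    [0, 0, 0, 0, 0, 0],
    [0, 0, 0, 0, 0, 0],
  ],
)

```text
clock: 43.72
tcp_pos: [0.6478, -0.053, 0.0606]
orientation: [3.138, 0.145, 0.005]
contact_force: [-0.5, -0.5, -0.1]
grip_width: 0.0851
gripper_force: 0.0
```

>>> step_arm(
  rows=[
    [0, 0, 0, 0, 0, 0],
    [0, 0, 0, 0, 0, 0],
    [0, 0, 0, 0, 0, 0],
    [0, 0, 0, 0, 0, 0],
    [0, 0, 0, 0, 0, 0],
  ],
  jaw=1,
)

```text
clock: 44.13
tcp_pos: [0.6473, -0.0532, 0.0601]
orientation: [3.138, 0.145, 0.003]
contact_force: [-2.1, -0.7, 6.3]
grip_width: 0.0545
gripper_force: 79.9
```

>>> step_arm(
  rows=[
    [0, 0, 0, 0, 0, 0],
    [0, 0, 0, 0, 0, 0],
  ],
)

```text
clock: 44.3
tcp_pos: [0.6473, -0.0532, 0.0601]
orientation: [3.138, 0.145, 0.003]
contact_force: [-1.5, 0.4, 6.4]
grip_width: 0.0541
gripper_force: 79.9
```

>>> step_arm(
  rows=[
    [0, 0, 0.02, 0, 0, 0],
    [0, 0, 0.07, 0, 0, 0],
    [0, 0, 0.13, 0, 0, 0],
    [0, 0, 0.18, 0, 0, 0],
    [0, 0, 0.208, 0, 0, 0],
  ],
)

```text
clock: 44.72
tcp_pos: [0.6472, -0.053, 0.1873]
orientation: [3.138, 0.145, 0.005]
contact_force: [0.9, 0.3, -6.3]
grip_width: 0.0545
gripper_force: 81.9
```

>>> step_arm(
  rows=[
    [-0.01, 0.03, 0, 0, 0, 0],
    [-0.03, 0.09, 0, 0, 0, 0],
    [-0.05, 0.15, 0, 0, 0, 0],
    [-0.07, 0.21, 0, 0, 0, 0],
    [-0.09, 0.27, 0, 0, 0, 0],
  ],
)

```text
clock: 45.13
tcp_pos: [0.5905, 0.11, 0.1831]
orientation: [3.138, 0.144, -0.003]
contact_force: [1.3, 0.9, -6.0]
grip_width: 0.0545
gripper_force: 81.7
```

>>> step_arm(
  rows=[
    [-0.02, 0.06, 0, 0, 0, 0],
    [-0.04, 0.12, 0, 0, 0, 0],
    [-0.058, 0.172, 0, 0, 0, 0],
    [-0.068, 0.2005, 0, 0, 0, 0],
    [-0.068, 0.2005, 0, 0, 0, 0],
  ],
)

```text
clock: 45.55
tcp_pos: [0.5477, 0.2357, 0.1835]
orientation: [-3.134, -0.158, 0.004]
contact_force: [0.4, -0.2, -6.0]
grip_width: 0.0543
gripper_force: 81.8
```

>>> step_arm(
  rows=[
    [0, 0, 0, 0, 0, 0],
    [0, 0, 0, 0, 0, 0],
    [0, 0, 0, 0, 0, 0],
    [0, 0, 0, 0, 0, 0],
    [0, 0, 0, 0, 0, 0],
  ],
)

```text
clock: 45.97
tcp_pos: [0.552, 0.228, 0.1834]
orientation: [3.138, 0.142, -0.0]
contact_force: [-0.4, -0.0, -5.7]
grip_width: 0.0543
gripper_force: 81.8
```

>>> step_arm(
  rows=[
    [0, 0.002, -0.03, 0, 0, 0],
    [0, 0.002, -0.08, 0, 0, 0],
    [0, 0.002, -0.12, 0, 0, 0],
    [0, 0.002, -0.12, 0, 0, 0],
    [0, 0.002, -0.12, 0, 0, 0],
  ],
)

```text
clock: 46.38
tcp_pos: [0.5509, 0.2295, 0.1106]
orientation: [3.137, 0.144, -0.005]
contact_force: [0.4, 0.1, -6.0]
grip_width: 0.0538
gripper_force: 82.4
```

>>> step_arm(
  rows=[
    [0, 0, 0, 0, 0, 0],
    [0, 0, 0, 0, 0, 0],
    [0, 0, 0, 0, 0, 0],
  ],
)

```text
clock: 46.63
tcp_pos: [0.5529, 0.231, 0.1134]
orientation: [-3.137, -0.144, -0.005]
contact_force: [-0.2, -0.2, -6.8]
grip_width: 0.0544
gripper_force: 82.5
```

>>> step_arm(
  rows=[
    [0, -0.002, -0.03, 0, 0, 0],
    [0, -0.002, -0.06, 0, 0, 0],
    [0, -0.002, -0.071, 0, 0, 0],
    [0, -0.002, -0.075, 0, 0, 0],
    [0, -0.002, -0.0775, 0, 0, 0],
  ],
)

```text
clock: 47.05
tcp_pos: [0.5515, 0.229, 0.0661]
orientation: [3.137, 0.144, -0.001]
contact_force: [-7.4, -4.4, 13.0]
grip_width: 0.0542
gripper_force: 83.9
```

>>> step_arm(
  rows=[
    [0, 0, 0, 0, 0, 0],
    [0, 0, 0, 0, 0, 0],
    [0, 0, 0, 0, 0, 0],
  ],
)

```text
clock: 47.3
tcp_pos: [0.5526, 0.2299, 0.0662]
orientation: [-3.137, -0.145, -0.004]
contact_force: [-0.1, -0.6, -1.7]
grip_width: 0.0544
gripper_force: 82.8
```

>>> step_arm(
  rows=[
    [0, 0, 0, 0, 0, 0],
    [0, 0, 0, 0, 0, 0],
    [0, 0, 0, 0, 0, 0],
    [0, 0, 0, 0, 0, 0],
    [0, 0, 0, 0, 0, 0],
  ],
  jaw=0,
)

```text
clock: 47.72
tcp_pos: [0.552, 0.2295, 0.0653]
orientation: [-3.138, -0.145, -0.001]
contact_force: [-0.6, 0.5, 0.4]
grip_width: 0.0852
gripper_force: 0.0
```

>>> step_arm(
  rows=[
    [0, 0, 0.03, 0, 0, 0],
    [0, 0, 0.08, 0, 0, 0],
    [0, 0, 0.14, 0, 0, 0],
    [0, 0, 0.19, 0, 0, 0],
    [0, 0, 0.22, 0, 0, 0],
  ],
)

```text
clock: 48.13
tcp_pos: [0.5529, 0.2301, 0.2008]
orientation: [-3.136, -0.145, -0.007]
contact_force: [0.6, 0.2, 0.2]
grip_width: 0.0853
gripper_force: 0.0
```

>>> step_arm(
  rows=[
    [0, 0, 0, 0, 0, 0],
    [0, 0, 0, 0, 0, 0],
  ],
)

```text
clock: 48.3
tcp_pos: [0.5523, 0.2296, 0.1982]
orientation: [-3.137, -0.145, -0.004]
contact_force: [0.1, -0.1, -0.6]
grip_width: 0.0854
gripper_force: 0.0
```

```bash
python3 -c "
from chk import *
chk('6',[('sA',(.458,.3518),.066),('sB',(.568,.3470),.066),('lA',(.618,.232),.091),('lB',(.5523,.2295),.091),('work',(.6135,-.2237),.097)])"
```

```text
48.4 [0.55106796 0.22879383 0.19598379]
sA ([0.458, 0.3513], 0.26) ([0.4575, 0.3528], 0.44)
sB ([0.5555, 0.3755], 0.23) ([0.5675, 0.3475], 0.91)
lA ([0.618, 0.232], 0.97) ([0.6185, 0.233], 0.93)
lB ([0.5503, 0.232], 0.22) ([0.5533, 0.2305], 0.77)
work ([0.6145, -0.2252], 0.61) ([0.6145, -0.2232], 0.73)
```

>>> step_arm(
  rows=[
    [0.005, -0.035, 0, 0, 0, 0],
    [0.013, -0.095, 0, 0, 0, 0],
    [0.021, -0.155, 0, 0, 0, 0],
    [0.03, -0.215, 0, 0, 0, 0],
    [0.039, -0.28, 0, 0, 0, 0],
  ],
)

```text
clock: 48.82
tcp_pos: [0.5741, 0.0602, 0.1953]
orientation: [-3.138, -0.147, 0.004]
contact_force: [0.5, 0.0, 0.3]
grip_width: 0.0852
gripper_force: 0.0
```

>>> step_arm(
  rows=[
    [0.009, -0.065, 0, 0, 0, 0],
    [0.018, -0.13, 0, 0, 0, 0],
    [0.027, -0.195, 0, 0, 0, 0],
    [0.036, -0.26, 0, 0, 0, 0],
    [0.045, -0.325, 0, 0, 0, 0],
  ],
)

```text
clock: 49.23
tcp_pos: [0.6011, -0.1356, 0.1952]
orientation: [-3.138, -0.145, 0.004]
contact_force: [1.5, 0.5, 0.2]
grip_width: 0.0854
gripper_force: 0.0
```

>>> step_arm(
  rows=[
    [0.008, -0.06, 0, 0, 0, 0],
    [0.016, -0.11, 0, 0, 0, 0],
    [0.02, -0.1508, 0, 0, 0, 0],
    [0.02, -0.1508, 0, 0, 0, 0],
    [0.02, -0.1508, 0, 0, 0, 0],
  ],
)

```text
clock: 49.65
tcp_pos: [0.6128, -0.2262, 0.1949]
orientation: [-3.138, -0.139, 0.005]
contact_force: [-0.3, 1.1, 0.4]
grip_width: 0.0854
gripper_force: 0.0
```

>>> step_arm(
  rows=[
    [0, 0, -0.04, 0, 0, 0],
    [0, 0, -0.08, 0, 0, 0],
    [0, 0, -0.08, 0, 0, 0],
    [0, 0, -0.08, 0, 0, 0],
    [0, 0, -0.08, 0, 0, 0],
  ],
)

```text
clock: 50.07
tcp_pos: [0.6146, -0.2231, 0.1496]
orientation: [-3.138, -0.147, -0.001]
contact_force: [0.6, 0.2, -0.4]
grip_width: 0.0856
gripper_force: 0.0
```

>>> step_arm(
  rows=[
    [0, 0, 0, 0, 0, 0],
    [0, 0, 0, 0, 0, 0],
    [0, 0, 0, 0, 0, 0],
    [0, 0, 0, 0, 0, 0],
  ],
)

```text
clock: 50.4
tcp_pos: [0.6144, -0.2243, 0.1498]
orientation: [3.138, 0.145, 0.002]
contact_force: [0.1, 0.1, 0.1]
grip_width: 0.0853
gripper_force: 0.0
```

>>> step_arm(
  rows=[
    [0, 0, -0.04, 0, 0, 0],
    [0, 0, -0.075, 0, 0, 0],
    [0, 0, -0.1, 0, 0, 0],
    [0, 0, -0.112, 0, 0, 0],
    [0, 0, -0.118, 0, 0, 0],
  ],
)

```text
clock: 50.82
tcp_pos: [0.6134, -0.2241, 0.0772]
orientation: [-3.138, -0.145, 0.003]
contact_force: [-0.2, 0.2, -0.5]
grip_width: 0.0855
gripper_force: 0.0
```

>>> step_arm(
  rows=[
    [0, 0, 0, 0, 0, 0],
    [0, 0, 0, 0, 0, 0],
    [0, 0, 0, 0, 0, 0],
    [0, 0, 0, 0, 0, 0],
  ],
)

```text
clock: 51.15
tcp_pos: [0.6148, -0.2245, 0.0794]
orientation: [3.138, 0.145, 0.003]
contact_force: [-0.1, -0.2, 0.7]
grip_width: 0.0855
gripper_force: 0.0
```

>>> step_arm(
  rows=[
    [0, 0, 0, 0, 0, 0],
    [0, 0, 0, 0, 0, 0],
    [0, 0, 0, 0, 0, 0],
    [0, 0, 0, 0, 0, 0],
    [0, 0, 0, 0, 0, 0],
  ],
  jaw=1,
)

```text
clock: 51.57
tcp_pos: [0.6143, -0.2244, 0.0792]
orientation: [3.138, 0.145, 0.001]
contact_force: [-1.5, -0.1, 6.3]
grip_width: 0.0538
gripper_force: 79.0
```

>>> step_arm(
  rows=[
    [0, 0, 0, 0, 0, 0],
    [0, 0, 0, 0, 0, 0],
    [0, 0, 0, 0, 0, 0],
  ],
)

```text
clock: 51.82
tcp_pos: [0.6143, -0.2244, 0.0792]
orientation: [3.138, 0.145, 0.001]
contact_force: [-2.4, 0.6, 6.1]
grip_width: 0.0542
gripper_force: 79.0
```

>>> step_arm(
  rows=[
    [0, 0, 0.01, 0, 0, 0],
    [0, 0, 0.03, 0, 0, 0],
    [0, 0, 0.055, 0, 0, 0],
    [0, 0, 0.08, 0, 0, 0],
    [0, 0, 0.1, 0, 0, 0],
  ],
)

```text
clock: 52.23
tcp_pos: [0.6135, -0.2241, 0.139]
orientation: [-3.138, -0.145, 0.002]
contact_force: [1.0, 0.5, -8.0]
grip_width: 0.0542
gripper_force: 81.7
```

>>> step_arm(
  rows=[
    [0, 0, 0.04, 0, 0, 0],
    [0, 0, 0.083, 0, 0, 0],
    [-0.01, 0.035, 0.083, 0, 0, 0],
    [-0.027, 0.095, 0.083, 0, 0, 0],
    [-0.044, 0.155, 0.083, 0, 0, 0],
  ],
)

```text
clock: 52.65
tcp_pos: [0.5867, -0.1319, 0.1885]
orientation: [3.138, 0.139, -0.0]
contact_force: [0.3, 1.8, -8.1]
grip_width: 0.0538
gripper_force: 81.7
```

>>> step_arm(
  rows=[
    [-0.017, 0.06, 0, 0, 0, 0],
    [-0.034, 0.12, 0, 0, 0, 0],
    [-0.051, 0.18, 0, 0, 0, 0],
    [-0.068, 0.24, 0, 0, 0, 0],
    [-0.085, 0.3, 0, 0, 0, 0],
  ],
)

```text
clock: 53.07
tcp_pos: [0.5351, 0.0501, 0.1882]
orientation: [3.138, 0.144, -0.001]
contact_force: [0.9, 0.9, -8.2]
grip_width: 0.0537
gripper_force: 81.8
```

>>> step_arm(
  rows=[
    [-0.017, 0.06, 0, 0, 0, 0],
    [-0.034, 0.12, 0, 0, 0, 0],
    [-0.051, 0.18, 0, 0, 0, 0],
    [-0.068, 0.24, 0, 0, 0, 0],
    [-0.08, 0.285, 0, 0, 0, 0],
  ],
)

```text
clock: 53.48
tcp_pos: [0.4865, 0.2231, 0.1884]
orientation: [-3.137, -0.149, 0.001]
contact_force: [0.7, 0.3, -7.8]
grip_width: 0.054
gripper_force: 81.8
```

>>> step_arm(
  rows=[
    [-0.0043, 0.0117, 0, 0, 0, 0],
    [-0.0043, 0.0117, 0, 0, 0, 0],
    [-0.0043, 0.0117, 0, 0, 0, 0],
    [-0.0043, 0.0117, 0, 0, 0, 0],
    [-0.0043, 0.0117, 0, 0, 0, 0],
  ],
)

```text
clock: 53.9
tcp_pos: [0.4865, 0.225, 0.1879]
orientation: [3.137, 0.141, -0.0]
contact_force: [-0.4, -0.6, -7.9]
grip_width: 0.0543
gripper_force: 82.0
```

>>> step_arm(
  rows=[
    [0, 0, -0.03, 0, 0, 0],
    [0, 0, -0.07, 0, 0, 0],
    [0, 0, -0.11, 0, 0, 0],
    [0, 0, -0.11, 0, 0, 0],
    [0, 0, -0.11, 0, 0, 0],
  ],
)

```text
clock: 54.32
tcp_pos: [0.4855, 0.2252, 0.1212]
orientation: [3.137, 0.142, -0.005]
contact_force: [0.3, -0.6, -7.9]
grip_width: 0.054
gripper_force: 83.7
```

>>> step_arm(
  rows=[
    [0, 0, 0, 0, 0, 0],
    [0, 0, 0, 0, 0, 0],
    [0, 0, 0, 0, 0, 0],
    [0, 0, 0, 0, 0, 0],
  ],
)

```text
clock: 54.65
tcp_pos: [0.4868, 0.2271, 0.1232]
orientation: [-3.138, -0.144, -0.003]
contact_force: [-0.0, -0.1, -8.6]
grip_width: 0.0537
gripper_force: 83.8
```

>>> step_arm(
  rows=[
    [-0.001, 0, -0.03, 0, 0, 0],
    [-0.001, 0, -0.06, 0, 0, 0],
    [-0.001, 0, -0.075, 0, 0, 0],
    [-0.001, 0, -0.079, 0, 0, 0],
    [-0.001, 0, -0.0815, 0, 0, 0],
  ],
)

```text
clock: 55.07
tcp_pos: [0.4851, 0.2265, 0.0733]
orientation: [3.137, 0.145, -0.002]
contact_force: [-5.2, -3.4, 5.3]
grip_width: 0.054
gripper_force: 85.0
```

>>> step_arm(
  rows=[
    [0, 0, 0, 0, 0, 0],
    [0, 0, 0, 0, 0, 0],
    [0, 0, 0, 0, 0, 0],
  ],
)

```text
clock: 55.32
tcp_pos: [0.4862, 0.2273, 0.0739]
orientation: [-3.137, -0.145, -0.003]
contact_force: [-0.2, 1.0, -7.1]
grip_width: 0.054
gripper_force: 83.9
```

>>> step_arm(
  rows=[
    [0, 0, 0, 0, 0, 0],
    [0, 0, 0, 0, 0, 0],
    [0, 0, 0, 0, 0, 0],
    [0, 0, 0, 0, 0, 0],
    [0, 0, 0, 0, 0, 0],
  ],
  jaw=0,
)

```text
clock: 55.73
tcp_pos: [0.4859, 0.2271, 0.0736]
orientation: [-3.138, -0.145, -0.002]
contact_force: [0.1, 0.3, 0.1]
grip_width: 0.0858
gripper_force: 0.0
```

>>> step_arm(
  rows=[
    [0, 0, 0.03, 0, 0, 0],
    [0, 0, 0.08, 0, 0, 0],
    [0, 0, 0.14, 0, 0, 0],
    [0, 0, 0.2, 0, 0, 0],
    [0, 0, 0.25, 0, 0, 0],
  ],
)

```text
clock: 56.15
tcp_pos: [0.4857, 0.2271, 0.2258]
orientation: [-3.137, -0.145, -0.003]
contact_force: [0.9, 0.3, -0.5]
grip_width: 0.0855
gripper_force: 0.0
```

>>> step_arm(
  rows=[
    [0, -0.06, 0, 0, 0, 0],
    [0.01, -0.12, 0, 0, 0, 0],
    [0.02, -0.18, 0, 0, 0, 0],
    [0.03, -0.24, 0, 0, 0, 0],
    [0.03, -0.28, 0, 0, 0, 0],
  ],
)

```text
clock: 56.57
tcp_pos: [0.5043, 0.0548, 0.2235]
orientation: [3.137, 0.139, 0.002]
contact_force: [-0.0, -1.7, 0.9]
grip_width: 0.0855
gripper_force: 0.0
```

>>> step_arm(
  rows=[
    [0, -0.05, 0, 0, 0, 0],
    [0, -0.1, 0, 0, 0, 0],
    [0, -0.15, 0, 0, 0, 0],
    [0, -0.18, 0, 0, 0, 0],
    [0, -0.2, 0, 0, 0, 0],
  ],
)

```text
clock: 56.98
tcp_pos: [0.5032, -0.0642, 0.2232]
orientation: [3.138, 0.139, 0.0]
contact_force: [-0.2, 0.8, -0.3]
grip_width: 0.0853
gripper_force: 0.0
```

```bash
python3 -c "
from chk import *
chk('7',[('sA',(.458,.3518),.066),('sB',(.568,.3470),.066),('lA',(.618,.232),.091),('lB',(.5523,.2295),.091),('work',(.486,.227),.091)])
t=cv2.imread('pics/t7.png');s=cv2.imread('pics/s7.png')
cv2.imwrite('pics/f7.png',np.vstack([cv2.resize(t[80:300,160:480],(720,495))[:300],cv2.resize(s[100:350,100:500],(720,450))[:300]]) if 0 else cv2.resize(np.hstack([t[130:290,170:350],s[80:240,300:480]]),None,fx=2.2,fy=2.2))
cv2.imwrite('pics/f8.png',s)"
```

```text
57.0833 [ 0.50329396 -0.06374586  0.22319009]
sA ([0.458, 0.3518], 0.96) ([0.4585, 0.3528], 0.91)
sB ([0.567, 0.3465], 0.96) ([0.5675, 0.3475], 0.91)
lA ([0.618, 0.232], 0.98) ([0.618, 0.233], 0.95)
lB ([0.5528, 0.2295], 0.98) ([0.5533, 0.2305], 0.94)
work ([0.4865, 0.227], 0.98) ([0.487, 0.228], 0.92)
```

View pics/f7.png

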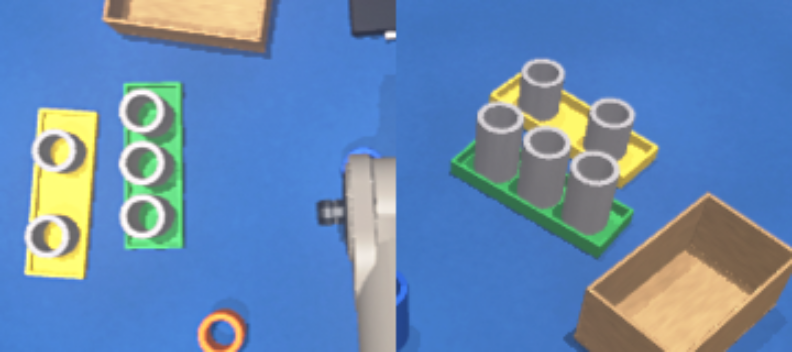

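View pics/f8.png

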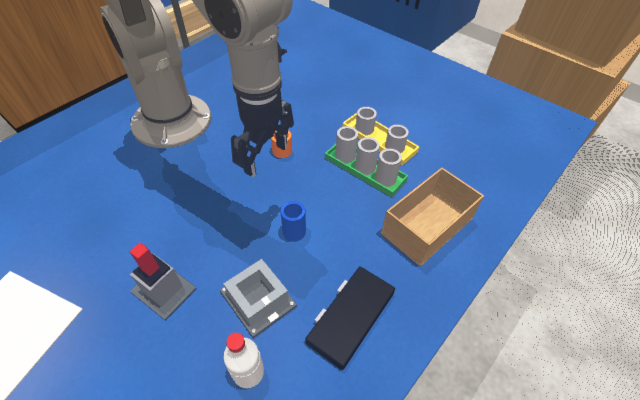

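The two shorts stand upright in yellow (scene px 366,120 and 397,138) and the three longs in green (347,145; 368,157; 389,168). The tool is in its stand (148,270), the nest is empty, the bystanders are unmoved, and the gripper is clear. I settle the arm for a moment, then hand in.

>>> step_arm(
  rows=[
    [0, 0, 0, 0, 0, 0],
    [0, 0, 0, 0, 0, 0],
    [0, 0, 0, 0, 0, 0],
    [0, 0, 0, 0, 0, 0],
    [0, 0, 0, 0, 0, 0],
  ],
)

```text
clock: 57.5
tcp_pos: [0.5035, -0.0603, 0.2231]
orientation: [-3.138, -0.147, -0.0]
contact_force: [0.5, 0.8, 0.8]
grip_width: 0.0847
gripper_force: 0.0
```

```bash
python3 -c "
from bench import r
print(r.hand_in())"
```

```text
the job is handed in; nothing more can be done
None
```

I handed the job in at 57.5 s with no verdict returned: bore edge run once round in about 10 s and ~30° past the mark (contact force at every reading, though the upward part often read below the spring's 1.6 N), tool back in its stand and released, two short sleeves upright in yellow and three long in green.

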